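# Set out a plating kit from a tilt-out dispenser bin

## Task

Set out the plating kit: stack all the square culture dishes lying on the bench in one neat pile, squared up on the pad of the aluminium carrier plate, and put every purple-capped sample tube from the tilt-out bin into the blue tray. To get at the tubes tip the bin fully forward by its bar; leave the white vials in the bin, and when the tubes are in the tray push the bin back until it clicks shut. Leave the blue tip box and the lilac tube rack where they are.

Things in the scene. Friction and masses are not known exactly. Their poses are not given: they have to be found in the camera images.
- dispenser: white dispenser cabinet fixed to the bench, 250 mm wide, 110 mm deep, 132 mm high; origin at bench level in the middle of its front face, x points into the cabinet (away from the front), y along its width, z up. Its roof begins 25 mm behind the front face.
- bin (a joint): tilt of the blue bin about a level axis along the cabinet's y at its bottom front edge, 34 mm above the bench, rad: 0 shut and caught, 0.75 tipped fully forward on its stop. A sprung catch holds it shut (5 to 9 N at the bar frees it; it lets go near 0.08); then a light damped spring swings it open and keeps it open. Shutting takes up to 15 N over the last 0.17 rad; short of the click it drifts open
- bin_bar (a point): middle of the bin's steel pull bar, 10 mm diameter, 90 mm long along the cabinet's y, 40 mm in front of the bin's front panel; shut, it is 97 mm above the pivot axis (131 mm above the bench) and 40 mm ahead of it, and moves with the bin. The panel's top edge is 7 mm lower than the bar when shut; one finger fits between bar and panel from above at any tilt. A stay at each end of the bar
- bin_pivot (a point): middle of the bin's pivot axis; its axes turn with the bin (x inward, y along the axis, z up the panel). In them the front panel is 90 mm tall, the inner floor at z = 4 mm; the contents stand behind a step 40 mm high in a trough from x = 26 to 71 mm, 232 mm wide, back wall 62 and side walls 66 mm high. Tipped, they lean on the step at the bin's tilt, about 50 mm apart along y
- dish_1: square lidded culture dish, 56x56x14 mm, about 50 g, white lid rim over an amber base; origin at the centre of its underside, x and y along its sides, z up. Starts flat on the bench; may be absent
- dish_2: square lidded culture dish, 56x56x14 mm, about 50 g, white lid rim over an amber base; origin at the centre of its underside, x and y along its sides, z up. Starts flat on the bench; may be absent
- dish_3: square lidded culture dish, 56x56x14 mm, about 50 g, white lid rim over an amber base; origin at the centre of its underside, x and y along its sides, z up. Starts flat on the bench; may be absent
- dish_4: square lidded culture dish, 56x56x14 mm, about 50 g, white lid rim over an amber base; origin at the centre of its underside, x and y along its sides, z up. Starts flat on the bench; may be absent
- dish_5: square lidded culture dish, 56x56x14 mm, about 50 g, white lid rim over an amber base; origin at the centre of its underside, x and y along its sides, z up. Starts flat on the bench; may be absent
- tube_1: sample tube with purple cap, 75 mm tall: body 13 mm diameter, cap 16 mm diameter over the top 16 mm; origin at the middle of its bottom end, z along it to the cap. Starts standing upright in the bin; may be absent
- tube_2: sample tube with purple cap, 75 mm tall: body 13 mm diameter, cap 16 mm diameter over the top 16 mm; origin at the middle of its bottom end, z along it to the cap. Starts standing upright in the bin; may be absent
- vial_1: white screw-cap vial, 25 mm diameter, 61 mm tall, origin at the middle of its underside, z up. Stands in the bin and belongs there
- vial_2: white screw-cap vial, 25 mm diameter, 61 mm tall, origin at the middle of its underside, z up. Stands in the bin and belongs there
- carrier: aluminium carrier plate fixed to the bench, 96x96x10 mm, with a black pad outlined in green (62 mm) in the middle of its top; origin at the centre of its underside, sides along x and y
- pile (a point): centre of the carrier's top, 10 mm above the bench, where the pile is to be centred
- sample_tray: open blue tray fixed to the bench, 120x160x70 mm (x, y, z), walls and floor 3 mm; origin at the centre of its underside
- tip_box_blue: blue tip box standing on the bench, 131x99x76 mm, a bystander; origin at the centre of its underside
- rack_lilac: lilac tube rack standing on the bench, 94x156x59 mm, a bystander; origin at the centre of its underside
Mind the look-alikes: they are no part of the job. Leave any turquoise look-alike of the dish_5 alone. Several things have the shape of the carrier; the one meant has the colours described above.

How it is judged:
On the way, in this order (a step that is already met when the one before it is completed fails the run):
1. the bin is tipped fully forward (value of joint bin above 0.65 rad), for 0.2 s.
2. every purple-capped tube is in the blue tray (x of tube_1 in the frame of sample_tray between -0.06 and 0.06 m and y of tube_1 in the frame of sample_tray between -0.08 and 0.08 m and z of tube_1 in the frame of sample_tray between -0.01 and 0.065 m and x of tube_2 in the frame of sample_tray between -0.06 and 0.06 m and y of tube_2 in the frame of sample_tray between -0.08 and 0.08 m and z of tube_2 in the frame of sample_tray between -0.01 and 0.065 m), for 0.2 s.
3. the bin is pushed back until it clicks shut (value of joint bin below 0.04 rad), for 0.3 s.
At the end, for the whole second after the job is handed in: The bin is caught shut (under 0.04 rad); every purple-capped tube present lies inside the blue tray; every dish present lies flat in one pile centred within 8 mm of the carrier's middle, its sides within 0.15 rad of the carrier's, at rest; the white vials are still in the bin (all of step 2 and value of joint bin below 0.04 rad and horizontal distance between each of dish_1, dish_2, dish_3, dish_4, dish_5 and pile below 0.008 m and angle between each of dish_1, dish_2, dish_3, dish_4, dish_5's own z axis and vertical below 0.08 rad and (angle between the x axis of dish_1 and the x axis of carrier, either way round below 0.15 rad or angle between the x axis of dish_1 and the y axis of carrier, either way round below 0.15 rad) and height (world z) of each of dish_1, dish_2, dish_3, dish_4, dish_5 below 0.075 m and linear speed of each of dish_1, dish_2, dish_3, dish_4, dish_5 below 0.02 m/s and (angle between the x axis of dish_2 and the x axis of carrier, either way round below 0.15 rad or angle between the x axis of dish_2 and the y axis of carrier, either way round below 0.15 rad) and (angle between the x axis of dish_3 and the x axis of carrier, either way round below 0.15 rad or angle between the x axis of dish_3 and the y axis of carrier, either way round below 0.15 rad) and (angle between the x axis of dish_4 and the x axis of carrier, either way round below 0.15 rad or angle between the x axis of dish_4 and the y axis of carrier, either way round below 0.15 rad) and (angle between the x axis of dish_5 and the x axis of carrier, either way round below 0.15 rad or angle between the x axis of dish_5 and the y axis of carrier, either way round below 0.15 rad) and x of vial_1 in the frame of dispenser between 0 and 0.1 m and y of vial_1 in the frame of dispenser between -0.12 and 0.12 m and z of vial_1 in the frame of dispenser between 0.02 and 0.125 m and x of vial_2 in the frame of dispenser between 0 and 0.1 m and y of vial_2 in the frame of dispenser between -0.12 and 0.12 m and z of vial_2 in the frame of dispenser between 0.02 and 0.125 m); the robot touches nothing.
It fails at once if the blue tip box is pushed more than 30 mm (distance of tip_box_blue from where it was at the start of the episode above 0.03 m).
It fails at once if the lilac rack is pushed more than 30 mm (distance of rack_lilac from where it was at the start of the episode above 0.03 m).
Of dish_1, dish_2, dish_3, dish_4, dish_5 only 3 to 5 are there at a start; the rules pass over those that are not, and their reading is None.
Of tube_1, tube_2 only 1 to 2 are there at a start; the rules pass over those that are not, and their reading is None.
At some moment in a run one of dish_1, dish_2, dish_3, dish_4, dish_5 may be knocked a few centimetres aside while the robot is not near it.
Once in a run the grip may slacken for a moment while it holds something.
It also fails if it takes over 210 s, if anything falls off the work surface, if the arm or the gripper's body presses on something with over 40 N, if the wrist force passes 120 N, or if a joint passes its speed limit or range.

## Robot

A 7-joint arm with a two-finger parallel gripper is mounted at the origin on a cart in front of the work surface, level with it; the furniture and walls round the work are solid. World frame = base frame: x ahead of the robot, y to its left, z up, the work surface at z = 0. Lengths are in m, angles in rad, forces in N, time in s.
With the tool pointing down it reaches from about 0.35 to 0.9 m from the base axis. Payload 8.1 kg.
Tool frame: the origin (TCP) lies between the finger pads; the fingertips stand 17 mm ahead of it and the grasp point (between the pads) lies 2 mm behind it; z points along the fingers, y is the line along which they close (so a half turn about z gives the same grasp; the last joint's range is limited). The gripper opens to 92 mm and grips with 3 to 60 N. Pads are 19 mm wide; open, the fingers measure 130 mm over their backs; the gripper's body (75 mm by 190 mm) begins 47 mm behind the grasp point.
Start: joints at [-1.234, 0.434, 0.025, 1.573, -0.012, 1.134, -0.075], TCP at [0.266, 0.566, 0.21] pointing down, gripper open.
Joint ranges: [-2.62, 2.62], [-0.44, 2.09], [-1.27, 1.32], [0.08, 2.57], [-1.32, 4.46], [0.12, 2], [-2.74, 2.74]. Speed limits (rad/s): [2.22, 2.22, 3.01, 3.01, 3.14, 3.14, 3.14].

## Interface

Orientations are given as a rotation vector (axis times angle).
In Python, from cell import observe, get_image, calibration, sign_off, look_for, regions_of, landmark_of gives the robot as it stands.
- The arm moves only by the tool jog_arm, never from a script. Its argument "plan" is a list of rows, each an object with "offset": the shift along the tool's x, y, z normalised to -1 to 1, where 1 is 0.15 m, a list of three; "twist": the turn, a rotation vector about the tool's x, y, z normalised to -1 to 1, where 1 is 2 pi rad, a list of three; "fingers": the gripper command: -1 is shut, 1 is fully open, values between are in proportion. In form: [{"offset": [x, y, z], "twist": [ax, ay, az], "fingers": fingers}, ...]. A call has 1 to 20 rows; each row is the pose to reach, as a shift and turn from the pose commanded when the call began, along the tool's axes at that moment, turning the shorter way round; what a row does not reach only later rows make up. A row lasts 1/8 s, in which the tool goes at most 62.5 mm and 10.7 degrees, less where a joint would pass 70% of its speed; a pose out of reach is approached as far as the arm can. A call with a number of a shift or a turn outside -1 to 1 is refused whole. A call with a gripper value outside its range is refused whole. The fingers move at their own pace and stop on an object; "newtons" is the grip in N (left out, the last holds). Time passes only in rows, so rows that repeat a pose let the fingers close. It gives the time, the measured TCP pose, the force, the opening and the grip force at its end, in the units of the state.
- observe(): the state, without advancing time (a new reading comes with each control period).
- get_image(name): name is "scene" or "top" or "wrist"; returns the picture (420x560x3 uint8, red, green, blue); there is no depth.
- calibration(name): a dict with "fov_y" (degrees; the focal length in pixels is half the picture's height over the tangent of half this angle, whatever the lens; pixels are square), "cx", "cy" (the principal point, pixels), "position" and "attitude" of the camera in the world. Camera axes: x right, y down, z forward; pixel columns grow to the right and rows downward; lengths in m; the calibration is good to about 2 mm. A picture is of the moment at which its call begins: read the wrist's pose just before it. calibration takes no time and is no camera call; for the wrist camera it gives the pose at the moment of the call.
- sign_off(): hands the job in; it is judged then, once.
Trained networks look in the newest picture that a camera, given by its name, has taken for a name from the list of things; names that differ only in an ending like _2 or _b are one class to them, and where a whole thing is asked for, a point or a joint stands for the part that bears it (a point fixed in the world has none). Each returns a list of dicts, best first, with "conf" (0 to 1); they miss things now and then, are a little off and sometimes report something else, mostly with a low value. They report only what shows in the picture. A call takes as long as a camera call. They do not tell look-alikes from the thing itself.
- look_for(thing, camera): "box" ([left, top, width, height] as shares, 0 to 1, of the picture: columns of its width, rows of its height, round what is visible of it).
- regions_of(thing, camera): "region" (420x560 bool, what is visible of it) and "box" ([left, top, width, height] as shares, 0 to 1, of the picture: columns of its width, rows of its height, round what is visible of it).
- landmark_of(thing, camera): "at" ([row, column] as shares, 0 to 1, of the picture: columns of its width, rows of its height: a listed point, or the origin of a listed thing).
The state is a dict: "clock": time; "joints": joint angles; "dq": joint speeds; "joint_efforts": joint torques, N m; "position": TCP position; "ee_rot": TCP orientation; "force": force on the tool from outside, world axes, zero at the start; "ft_torque": the same for the moment, N m; "width": opening from 0.0 (shut) to 1.0 (fully open); "gripper_force": force on a finger pad.
Only numpy, scipy, OpenCV 4.12 (cv2) and the standard library are available. Lean on these libraries where they do the work, as an engineer would, in place of code of your own. Each camera call takes 0.05 s, during which the arm holds its last target. There are 200 camera calls.

## Working session

There is one attempt and no reset: what is moved stays moved. The work goes in short steps, Python scripts to look and compute and a tool call to move; the robot and the scene stay as the last step left them, time stands still between calls to the robot, and variables do not carry over. Pictures are saved under pics/ and viewed, at most 14 in all, crops included, and the job is handed in when it is done.

Besides the shell and the picture viewer there is one more tool, called as name(argument=value, ...) on one line, values as JSON. jog_arm: Moves the arm, as the interface text tells. Scaled input: -1 to 1 covers 0.15 m each way for a shift and 2 pi rad each way for a turn. Its arguments: {"type":"object","properties":{"plan":{"type":"array","items":{"type":"object","properties":{"offset":{"type":"array","items":{"type":"number","minimum":-1,"maximum":1}},"twist":{"type":"array","items":{"type":"number","minimum":-1,"maximum":1}},"fingers":{"type":"number"}}}},"newtons":{"type":"number"}},"required":["plan"]}

```bash
mkdir -p pics
cat > h.py <<'E'
import numpy as np, cv2
from scipy.spatial.transform import Rotation as R
from cell import *
def cam(n):
    c=calibration(n); f=210/np.tan(np.radians(c["fov_y"])/2)
    a=np.array(c["attitude"],float)
    M=R.from_rotvec(a).as_matrix() if a.shape==(3,) else a
    return f,c["cx"],c["cy"],np.array(c["position"]),M
def ground(n,u,v,z,C=None):
    f,cx,cy,p,M=C or cam(n)
    d=M@np.array([(u-cx)/f,(v-cy)/f,1]); return p+d*(z-p[2])/d[2]
def proj(n,P,C=None):
    f,cx,cy,p,M=C or cam(n)
    q=M.T@(np.array(P)-p); return f*q[0]/q[2]+cx,f*q[1]/q[2]+cy
def save(n,name):
    im=get_image(n); cv2.imwrite(f"pics/{name}.png",im[:,:,::-1]); return im
def rel(P,o=None):  # world target -> tool offset units
    o=o or observe(); M=R.from_rotvec(o["ee_rot"]).as_matrix()
    return np.round(M.T@(np.array(P)-o["position"])/0.15,4)
E
python3 - <<'E'
from h import *
o=observe(); print(o)
for n in("scene","top"):
    print(calibration(n)); save(n,n+"0")
    for t in["dish_1","tube_1","vial_1","bin_bar","bin_pivot","carrier","pile","sample_tray","dispenser","tip_box_blue","rack_lilac"]:
        L=landmark_of(t,n)
        print(n,t,[(round(l["conf"],2),np.round(ground(n,l["at"][1]*560,l["at"][0]*420,0),3)[:2].tolist(),(round(l["at"][1]*560),round(l["at"][0]*420))) for l in L])
E
```

```text
{'clock': 0.0, 'joints': array([-1.23361657,  0.43523167,  0.02496464,  1.57412499, -0.01159404,
        1.13399049, -0.07509831]), 'dq': array([ 5.77215942e-04,  9.88856733e-04,  3.70418664e-05, -7.43380133e-04,
        1.82689960e-05, -1.58119954e-03,  4.02412547e-04]), 'joint_efforts': array([-4.52731610e-04, -6.67864537e+01,  9.84599032e-01, -3.14461005e+01,
       -6.06590370e-02,  4.26345645e-02,  1.65691072e-04]), 'position': array([0.26590522, 0.56500391, 0.20952872]), 'ee_rot': array([-6.85295363e-01, -3.06572638e+00,  2.50757286e-03]), 'force': array([-0.24078718, -0.68054485,  1.09906347]), 'ft_torque': array([-0.00991602,  0.0433186 ,  0.02408901]), 'gripper_force': 0.0, 'width': 0.9986684864416568}
{'fov_y': 46.45504738718167, 'cx': 279.08091313434824, 'cy': 220.09610033942457, 'position': array([-0.3309639 , -0.80219435,  1.35391761]), 'attitude': array([-2.23097098,  0.98831917, -0.40258198])}
scene dish_1 [(0.81, [0.374, -0.274], (297, 302)), (0.66, [0.435, 0.123], (226, 230)), (0.64, [0.441, -0.112], (274, 264)), (0.6, [0.322, -0.139], (256, 289)), (0.58, [0.385, 0.2
[... 1172 characters left out ...]
177))]
top bin_bar [(0.78, [0.604, 0.068], (242, 202)), (0.41, [0.432, 0.01], (258, 258))]
top bin_pivot [(0.74, [0.626, 0.053], (247, 195)), (0.72, [0.632, 0.058], (245, 193)), (0.35, [0.53, -0.28], (353, 228))]
top carrier [(0.94, [0.529, -0.284], (355, 229)), (0.57, [0.344, -0.456], (411, 291))]
top pile [(0.72, [0.345, -0.458], (411, 291)), (0.6, [0.533, -0.276], (352, 228)), (0.43, [0.438, 0.013], (257, 256))]
top sample_tray [(0.75, [0.515, 0.341], (152, 228)), (0.28, [0.627, 0.059], (245, 194))]
top dispenser [(0.91, [0.622, 0.054], (246, 196))]
top tip_box_blue [(0.92, [0.73, -0.328], (369, 165))]
top rack_lilac [(0.86, [0.721, 0.327], (160, 162)), (0.24, [0.515, 0.346], (150, 228))]
```

View pics/scene0.png

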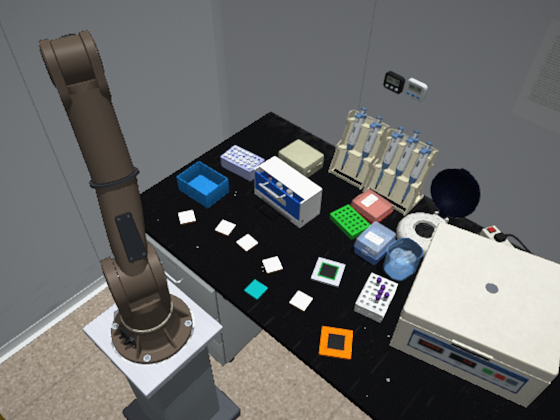

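View pics/top0.png

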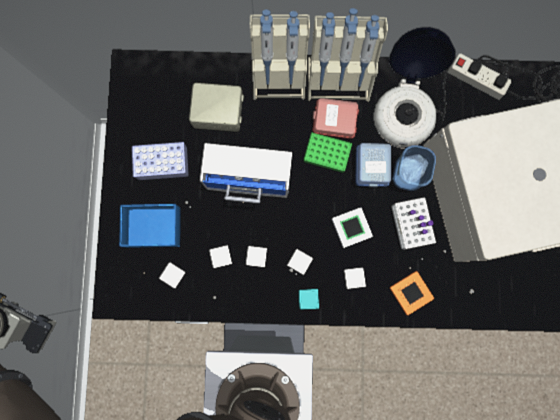

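The scene and top views show five white dishes at top-view pixels (172,275), (221,257), (257,257), (300,262) and (356,279). The turquoise look-alike is at (309,299). The green-outlined carrier is at (352,228), the blue tray at (150,226), and the dispenser with its bar at (243,195).

```bash
cat >> h.py <<'E'
def rect(mask,z,n="top",C=None):
    "world centre, yaw (mod 90deg), sides of a mask's min-area rect taken at height z"
    c=max(cv2.findContours(mask.astype(np.uint8),0,2)[0],key=cv2.contourArea)[:,0,:]
    C=C or cam(n); W=np.array([ground(n,u,v,z,C)[:2] for u,v in c],np.float32)
    (x,y),s,a=cv2.minAreaRect(W*1000); return np.round([x/1000,y/1000],4),round((np.radians(a)+np.pi/4)%(np.pi/2)-np.pi/4,3),np.round(s)
def dishes(n="top",z=.014):
    im=get_image(n); C=cam(n); m=(im.min(2)>150).astype(np.uint8); out=[]
    k,lab,st,_=cv2.connectedComponentsWithStats(m)
    for i in range(1,k):
        if st[i,4]>60:
            r=rect(lab==i,z,n,C)
            if .04<r[2].min()/1000 and r[2].max()<75: out.append(r)
    return out,im
E
python3 - <<'E'
from h import *
d,im=dishes()
for x in d: print("dish",*x)
hsv=cv2.cvtColor(im,cv2.COLOR_RGB2HSV)
for t,z in(("carrier",.01),("sample_tray",.07),("dispenser",.132)):
    for r in regions_of(t,"top"): print(t,round(r["conf"],2),rect(r["region"],z))
C=cam("top"); m=(im.min(2)>150).astype(np.uint8)
k,lab,st,_=cv2.connectedComponentsWithStats(m)
for i in range(1,k):
    if st[i,4]>60: 
        x,y,w,h,a=st[i]
        if y>100 and y+h<300 and x<400: print(st[i],rect(lab==i,.132)if a>700 else rect(lab==i,.01))
cv2.imwrite("pics/bin.png",cv2.resize(im[135:215,190:300,::-1],None,fx=6,fy=6,interpolation=2))
E
```

```text
dish [ 0.7164 -0.4512] -0.707 [67. 69.]
dish [0.4329 0.1256] 0.272 [57. 57.]
dish [0.4363 0.0172] -0.083 [58. 57.]
dish [ 0.42  -0.114] -0.496 [57. 66.]
dish [0.3728 0.2687] -0.522 [57. 57.]
dish [ 0.3796 -0.2821] 0.15 [57. 57.]
carrier 0.88 (array([ 0.3383, -0.4553]), np.float64(0.555), array([97., 98.]))
carrier 0.6 (array([ 0.5328, -0.2737]), np.float64(0.374), array([94., 99.]))
sample_tray 0.66 (array([0.5149, 0.3289]), np.float64(0.059), array([125., 173.]))
sample_tray 0.25 (array([0.4294, 0.1174]), np.float64(0.266), array([55., 54.]))
dispenser 0.9 (array([0.6626, 0.0503]), np.float64(-0.077), array([250., 152.]))
[317 104  37  29 452] (array([ 0.8791, -0.2213]), np.float64(-0.108), array([116.,  86.]))
[ 133  142   52   35 1509] (array([0.6992, 0.2977]), np.float64(0.106), array([ 89., 146.]))
[ 200  143   92   47 2688] (array([0.6856, 0.0494]), np.float64(-0.074), array([251., 111.]))
[ 361  144   29   38 1056] (array([ 0.7066, -0.3166]), np.float64(-0.002), array([ 80., 106.]))
[225 185  36  17 127] (array([0.6283, 0.0642]), np.float64(-0.07), array([106.,  43.]))
[ 393  198   43   51 1260] (array([ 0.537 , -0.4245]), np.float64(0.226), array([130.,  94.]))
[332 208  41  40 642] (array([ 0.5333, -0.2742]), np.float64(0.393), array([97., 97.]))
[210 246  22  22 359] (array([0.433 , 0.1261]), np.float64(0.272), array([57., 57.]))
[246 246  21  21 362] (array([0.4364, 0.0174]), np.float64(-0.083), array([58., 58.]))
[288 249  25  25 361] (array([ 0.4201, -0.1142]), np.float64(-0.496), array([57., 66.]))
[160 263  25  25 366] (array([0.3727, 0.2696]), np.float64(-0.522), array([58., 58.]))
[344 268  22  21 365] (array([ 0.3795, -0.2828]), np.float64(0.15), array([57., 58.]))
```

View pics/bin.png

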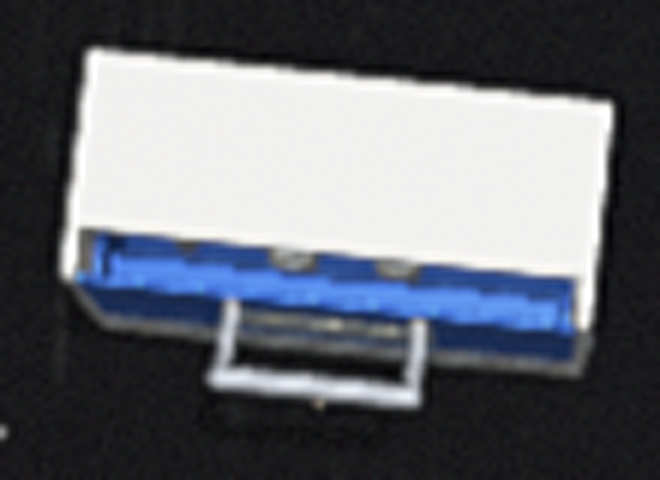

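```bash
cat >> h.py <<'E'
CX=np.array([np.cos(-.074),np.sin(-.074),0]); CY=np.array([-CX[1],CX[0],0]); F0=np.array([.6307,.0535,0])
def cab(x,y,z): return F0+x*CX+y*CY+np.array([0,0,z])
def down(a):  # pointing down, tool y at world angle a
    y=np.array([np.cos(a),np.sin(a),0]); z=np.array([0,0,-1.]); return np.array([np.cross(y,z),y,z]).T
def fing(mm): return round(2*mm/92-1,2)
def plan(*T,start=None):
    "T: lists of (pos,Rot,fingers mm[,extra rows]) per call group; prints call rows"
    o=observe(); p,M=start or (o["position"],R.from_rotvec(o["ee_rot"]).as_matrix())
    for P,Q,g,*k in T:
        P=np.array(P); n=max(1,int(np.ceil(abs(M.T@(P-p)).max()/.149)))
        dr=R.from_matrix(M.T@Q).as_rotvec(); p0,M0=p,M
        for i in range(1,n+1):
            p1=p0+(P-p0)*i/n; M1=M0@R.from_rotvec(dr*i/n).as_matrix()
            off=np.round(M.T@(p1-p)/.15,3); tw=np.round(R.from_matrix(M.T@M1).as_rotvec()/(2*np.pi),4)
            N=int(np.ceil(max(np.linalg.norm(p1-p)/.0625,np.linalg.norm(dr)/n/np.radians(10.7))+.3))+(k[0] if k and i==n else 0)
            print(f'off {off.tolist()} tw {tw.tolist()} f {fing(g)} rows {N}')
            p=p+M@off*.15; M=M@R.from_rotvec(tw*2*np.pi).as_matrix()
    return p,M
E
python3 - <<'E'
from h import *
D=down(-.074)
plan((cab(-.06,.003,.30),D,30),(cab(-.042,.003,.20),D,30,2))
s=(cab(-.042,.003,.20),D)
plan((cab(-.042,.003,.133),D,30,2),start=s)
print("arc, offsets from (-.042,.133)")
for t in(.05,.12,.25,.4,.55,.7,.75):
    c,s=np.cos(t),np.sin(t); bx=-.04*c-.097*s; bz=.034+.097*c-.04*s
    print(t,np.round(np.array([bx-.012+.042,.133-bz-.002])/.15,3))
E
```

```text
off [-0.818, -0.545, -0.149] tw [0.0, -0.0, 0.0479] f -0.35 rows 3
off [-0.943, -0.277, -0.15] tw [0.0, -0.0, 0.048] f -0.35 rows 3
off [-0.982, 0.015, -0.149] tw [0.0, -0.0, 0.0479] f -0.35 rows 3
off [-0.934, 0.305, -0.15] tw [0.0, -0.0, 0.048] f -0.35 rows 3
off [-0.0, 0.12, 0.667] tw [0.0, -0.0, -0.0] f -0.35 rows 4
off [0.0, 0.0, 0.447] tw [0.0, 0.0, 0.0] f -0.35 rows 4
arc, offsets from (-.042,.133)
0.05 [-0.099  0.014]
0.12 [-0.142  0.037]
0.25 [-0.218  0.086]
0.4 [-0.297  0.155]
0.55 [-0.365  0.235]
0.7 [-0.421  0.324]
0.75 [-0.436  0.355]
```

jog_arm(plan=[{"offset": [-0.818,-0.545,-0.149],"twist": [0,0,0.048],"fingers": -0.35},{"offset": [-0.818,-0.545,-0.149],"twist": [0,0,0.048],"fingers": -0.35},{"offset": [-0.818,-0.545,-0.149],"twist": [0,0,0.048],"fingers": -0.35}])

```text
clock: 1.78
position: [0.3451, 0.4359, 0.2336]
ee_rot: [1.147, 2.923, 0.001]
force: [-0.2, 0.6, 0.3]
width: 0.722
gripper_force: 0.0
```

jog_arm(plan=[{"offset": [-0.943,-0.277,-0.15],"twist": [0,0,0.048],"fingers": -0.35},{"offset": [-0.943,-0.277,-0.15],"twist": [0,0,0.048],"fingers": -0.35},{"offset": [-0.943,-0.277,-0.15],"twist": [0,0,0.048],"fingers": -0.35}])

```text
clock: 2.15
position: [0.4209, 0.3094, 0.2562]
ee_rot: [1.574, 2.717, 0.001]
force: [-0.5, 0.9, 0.2]
width: 0.397
gripper_force: 0.0
```

jog_arm(plan=[{"offset": [-0.982,0.015,-0.149],"twist": [0,0,0.048],"fingers": -0.35},{"offset": [-0.982,0.015,-0.149],"twist": [0,0,0.048],"fingers": -0.35},{"offset": [-0.982,0.015,-0.149],"twist": [0,0,0.048],"fingers": -0.35}])

```text
clock: 2.52
position: [0.4967, 0.183, 0.2785]
ee_rot: [1.964, 2.45, 0.001]
force: [-0.3, 1.2, -0.4]
width: 0.325
gripper_force: 0.0
```

jog_arm(plan=[{"offset": [-0.934,0.305,-0.15],"twist": [0,0,0.048],"fingers": -0.35},{"offset": [-0.934,0.305,-0.15],"twist": [0,0,0.048],"fingers": -0.35},{"offset": [-0.934,0.305,-0.15],"twist": [0,0,0.048],"fingers": -0.35},{"offset": [-0.934,0.305,-0.15],"twist": [0,0,0.048],"fingers": -0.35}])

```text
clock: 3.02
position: [0.5715, 0.0584, 0.3003]
ee_rot: [2.307, 2.131, 0.0]
force: [-0.7, 0.7, -0.5]
width: 0.325
gripper_force: 0.0
```

jog_arm(plan=[{"offset": [0,0.12,0.667],"twist": [0,0,0],"fingers": -0.35},{"offset": [0,0.12,0.667],"twist": [0,0,0],"fingers": -0.35},{"offset": [0,0.12,0.667],"twist": [0,0,0],"fingers": -0.35},{"offset": [0,0.12,0.667],"twist": [0,0,0],"fingers": -0.35}])

```text
clock: 3.52
position: [0.589, 0.0603, 0.2015]
ee_rot: [2.302, 2.137, 0.002]
force: [0.4, 0.9, -0.1]
width: 0.331
gripper_force: 0.0
```

jog_arm(plan=[{"offset": [0,0,0.25],"twist": [0,0,0],"fingers": -0.35},{"offset": [0,0,0.45],"twist": [0,0,0],"fingers": -0.35},{"offset": [0,0,0.45],"twist": [0,0,0],"fingers": -0.35}])

```text
clock: 3.9
position: [0.5881, 0.06, 0.1328]
ee_rot: [-2.302, -2.136, 0.001]
force: [-0.0, 0.6, -0.4]
width: 0.324
gripper_force: 0.0
```

jog_arm(plan=[{"offset": [0,-0.05,0],"twist": [0,0,0],"fingers": -0.35},{"offset": [0,-0.1,0.014],"twist": [0,0,0],"fingers": -0.35},{"offset": [0,-0.142,0.037],"twist": [0,0,0],"fingers": -0.35},{"offset": [0,-0.18,0.06],"twist": [0,0,0],"fingers": -0.35},{"offset": [0,-0.218,0.086],"twist": [0,0,0],"fingers": -0.35},{"offset": [0,-0.26,0.12],"twist": [0,0,0],"fingers": -0.35},{"offset": [0,-0.297,0.155],"twist": [0,0,0],"fingers": -0.35},{"offset": [0,-0.33,0.195],"twist": [0,0,0],"fingers": -0.35},{"offset": [0,-0.365,0.235],"twist": [0,0,0],"fingers": -0.35},{"offset": [0,-0.393,0.28],"twist": [0,0,0],"fingers": -0.35},{"offset": [0,-0.421,0.324],"twist": [0,0,0],"fingers": -0.35},{"offset": [0,-0.436,0.355],"twist": [0,0,0],"fingers": -0.35},{"offset": [0,-0.436,0.355],"twist": [0,0,0],"fingers": -0.35},{"offset": [0,-0.436,0.355],"twist": [0,0,0],"fingers": -0.35}])

```text
clock: 5.65
position: [0.5238, 0.0643, 0.0794]
ee_rot: [2.304, 2.136, 0.001]
force: [-0.1, -0.0, -0.0]
width: 0.324
gripper_force: 0.0
```

jog_arm(plan=[{"offset": [0,0.045,0],"twist": [0,0,0],"fingers": -0.35},{"offset": [0,0.045,-0.4],"twist": [0,0,0],"fingers": -0.35},{"offset": [0,0.045,-0.8],"twist": [0,0,0],"fingers": -0.35},{"offset": [0,-0.5,-1],"twist": [0,0,0],"fingers": -0.35},{"offset": [0,-0.9,-1],"twist": [0,0,0],"fingers": -0.35},{"offset": [0,-0.9,-1],"twist": [0,0,0],"fingers": -0.35}])

```text
clock: 6.4
position: [0.3865, 0.0746, 0.2298]
ee_rot: [-2.302, -2.137, -0.002]
force: [1.1, 1.3, 1.1]
width: 0.326
gripper_force: 0.0
```

Run:
```python
from h import *
ims=[]
for n in("top","wrist","scene"):
    im=save(n,n+"1"); C=cam(n)
    for t in("tube_1","vial_1","bin_bar"):
        for l in landmark_of(t,n):
            u,v=l["at"][1]*560,l["at"][0]*420
            z=dict(tube_1=.06,vial_1=.06,bin_bar=.078)[t]
            P=ground(n,u,v,z,C)-F0; print(n,t,round(l["conf"],2),(round(u),round(v)),"cab",np.round([P@CX,P@CY],3))
    for t in("tube_1","vial_1"): print(t,[(round(l["conf"],2),np.round(np.array(l["box"])*[560,420,560,420])) for l in look_for(t,n)])
t=cv2.resize(cv2.imread("pics/top1.png")[130:230,190:300],(462,420)); cv2.imwrite("pics/v1.png",cv2.resize(np.hstack([t,cv2.imread("pics/wrist1.png")]),(800,329)))
```

```text
top vial_1 0.43 (254, 178) cab [ 0.037 -0.023]
top vial_1 0.42 (240, 182) cab [0.021 0.018]
top bin_bar 0.7 (238, 199) cab [-0.032  0.016]
top bin_bar 0.19 (243, 194) cab [-0.017  0.003]
tube_1 []
vial_1 [(0.47, array([203., 176.,  80.,  27.])), (0.33, array([332., 210.,  42.,  35.]))]
wrist bin_bar 0.76 (532, 208) cab [ 0.005 -0.017]
tube_1 []
vial_1 []
scene tube_1 0.49 (267, 185) cab [0.033 0.081]
scene vial_1 0.58 (276, 192) cab [0.033 0.029]
scene vial_1 0.46 (289, 202) cab [ 0.03  -0.044]
scene vial_1 0.26 (206, 192) cab [-0.162  0.207]
scene bin_bar 0.84 (267, 191) cab [-0.002  0.043]
scene bin_bar 0.74 (331, 270) cab [-0.104 -0.368]
scene bin_bar 0.48 (275, 204) cab [-0.028 -0.028]
tube_1 []
vial_1 []
```

View pics/v1.png

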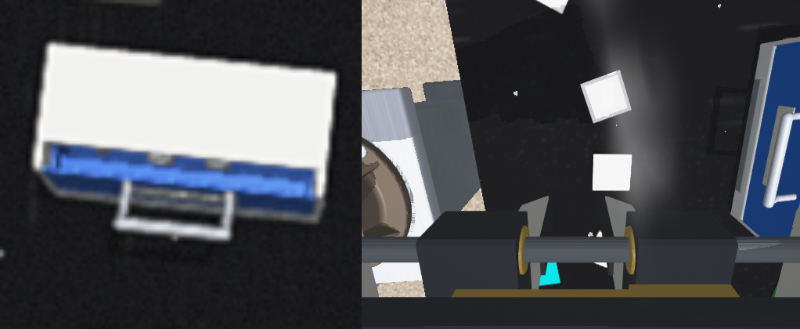

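The bin is still shut: in the crop the bar is unchanged, so the hook missed it. I'll check the bar position by overlaying it on the images.

Run:
```python
from h import *
im=cv2.imread("pics/top1.png")[130:230,190:300]; im=cv2.resize(im,None,fx=5,fy=5,interpolation=cv2.INTER_CUBIC)
w=cv2.imread("pics/wrist1.png")
def dot(I,n,P,col,s,o):
    u,v=proj(n,P); cv2.circle(I,(int((u+.5-o[0])*s),int((v+.5-o[1])*s)),3,col,-1)
pts=[(cab(-.04,y,.131),(0,0,255)) for y in(-.045,0,.045)]+[(cab(0,y,.124),(0,255,0)) for y in(-.11,0,.11)]+[(cab(0,y,0),(0,255,255)) for y in(-.125,.125)]+[(cab(x,y,.132),(255,0,255)) for x in(.025,.11) for y in(-.125,.125)]
for P,c in pts: dot(im,"top",P,c,5,(190,130)); dot(w,"wrist",P,c,1,(0,0))
cv2.imwrite("pics/v2.png",cv2.resize(np.hstack([im,cv2.resize(w[100:400,400:560],(267,500))]),(800,490)))
```

```text
(no output)
```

View pics/v2.png

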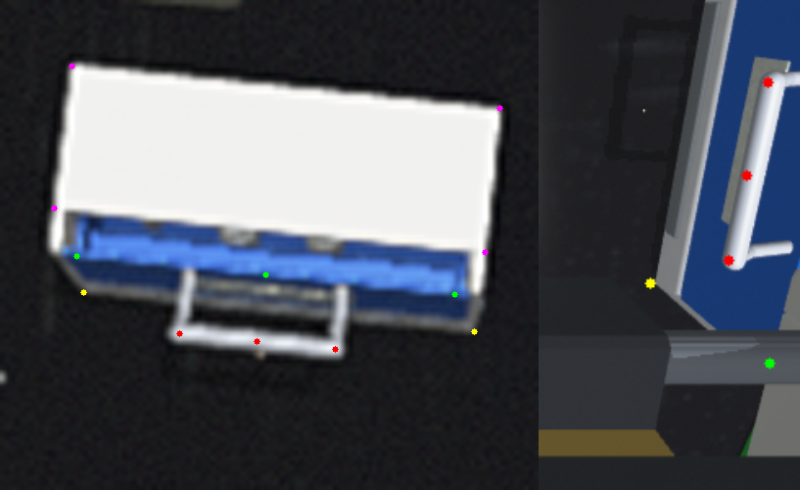

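The predicted bar position (red dots) lies on the bar in both views, so the first hook slipped off. I'll go back, grip the bar firmly and pull in steps.

Run:
```python
from h import *
D=down(-.074)
plan((cab(-.039,.0,.215),D,30,2),(cab(-.039,.0,.129),D,30,2))
for t in(.03,.06,.1,.15,.25,.4,.55,.7,.75):
    c,s=np.cos(t),np.sin(t); print(t,np.round(np.array([-.04*c-.097*s+.04,.131-(.034+.097*c-.04*s)])/.15,3))
```

```text
off [-0.009, 0.679, 0.047] tw [0.0, -0.0, -0.0001] f -0.35 rows 2
off [-0.009, 0.679, 0.048] tw [0.0, -0.0, -0.0001] f -0.35 rows 4
off [-0.0, 0.0, 0.573] tw [0.0, -0.0, -0.0] f -0.35 rows 4
0.03 [-0.019  0.008]
0.06 [-0.038  0.017]
0.1 [-0.063  0.03 ]
0.15 [-0.094  0.047]
0.25 [-0.152  0.086]
0.4 [-0.231  0.155]
0.55 [-0.299  0.235]
0.7 [-0.354  0.324]
0.75 [-0.369  0.355]
```

jog_arm(plan=[{"offset": [-0.009,0.679,0.047],"twist": [0,0,0],"fingers": -0.35},{"offset": [-0.009,0.679,0.047],"twist": [0,0,0],"fingers": -0.35},{"offset": [-0.009,0.679,0.047],"twist": [0,0,0],"fingers": -0.35}])

```text
clock: 7.68
position: [0.4925, 0.0649, 0.2216]
ee_rot: [2.304, 2.133, -0.001]
force: [-0.9, 0.2, 0.0]
width: 0.322
gripper_force: 0.0
```

jog_arm(plan=[{"offset": [-0.009,0.679,0.048],"twist": [0,0,0],"fingers": -0.35},{"offset": [-0.009,0.679,0.048],"twist": [0,0,0],"fingers": -0.35},{"offset": [-0.009,0.679,0.048],"twist": [0,0,0],"fingers": -0.35},{"offset": [-0.009,0.679,0.048],"twist": [0,0,0],"fingers": -0.35}])

```text
clock: 8.18
position: [0.5905, 0.0565, 0.2148]
ee_rot: [-2.303, -2.135, 0.001]
force: [-0.2, 0.6, -0.3]
width: 0.325
gripper_force: 0.0
```

jog_arm(plan=[{"offset": [0,0,0.3],"twist": [0,0,0],"fingers": -0.35},{"offset": [0,0,0.573],"twist": [0,0,0],"fingers": -0.35},{"offset": [0,0,0.573],"twist": [0,0,0],"fingers": -0.35},{"offset": [0,0,0.573],"twist": [0,0,0],"fingers": -1},{"offset": [0,0,0.573],"twist": [0,0,0],"fingers": -1},{"offset": [0,0,0.573],"twist": [0,0,0],"fingers": -1},{"offset": [0,0,0.573],"twist": [0,0,0],"fingers": -1}], newtons=30)

```text
clock: 9.05
position: [0.5921, 0.0565, 0.1296]
ee_rot: [2.303, 2.136, 0.001]
force: [0.3, 0.3, 0.9]
width: 0.007
gripper_force: 0.0
```

Run:
```python
from h import *
print(observe()["clock"])
for n in("scene","wrist"): save(n,n+"3")
s=cv2.resize(cv2.imread("pics/scene3.png")[120:270,200:360],(448,420),interpolation=cv2.INTER_CUBIC)
cv2.imwrite("pics/v3.png",cv2.resize(np.hstack([s,cv2.imread("pics/wrist3.png")]),(800,333)))
```

```text
9.05
```

View pics/v3.png

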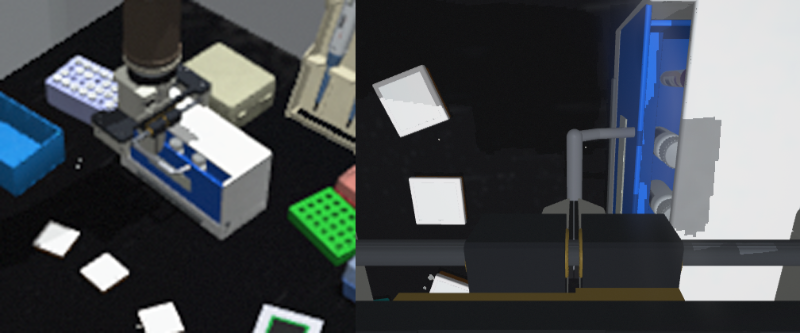

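Run:
```python
from h import *
im=cv2.imread("pics/wrist3.png"); C=cam("wrist"); print(C[0],C[3],C[4].round(2).tolist())
for z in(.09,.1,.11,.12,.131,.14): print(z,np.round(proj("wrist",cab(-.04,.045,z)),1),"panel top",np.round(proj("wrist",cab(0,.1,z)),1),"dia px",round(C[0]*.01/(C[3][2]-z),1))
o=observe(); print(o["joint_efforts"].round(2),o["force"],o["position"])
g=cv2.cvtColor(im,6); print(g[200,255:300].tolist())
s=cv2.imread("pics/scene3.png")
for P in(o["position"],cab(-.04,-.045,.131),cab(-.04,.045,.131)): print("scene",np.round(proj("scene",P),1))
a=cv2.resize(im[150:330,200:380],(480,480)); b=cv2.resize(s[150:230,235:315],(320,320),interpolation=2); b=np.vstack([b,np.zeros((160,320,3),np.uint8)])
cv2.imwrite("pics/v4.png",np.hstack([a,b]))
```

```text
359.1777924059606 [0.60014265 0.13554009 0.3037638 ] [[1.0, -0.07, -0.02], [-0.08, -0.95, -0.29], [0.0, 0.29, -0.96]]
0.09 [268.8 159.5] panel top [340.7  60.1] dia px 16.8
0.1 [268.5 162.4] panel top [344.   58.2] dia px 17.6
0.11 [268.3 165.5] panel top [347.7  56. ] dia px 18.5
0.12 [267.9 168.9] panel top [351.8  53.5] dia px 19.5
0.131 [267.5 173.1] panel top [356.9  50.5] dia px 20.8
0.14 [267.2 176.9] panel top [361.7  47.8] dia px 21.9
[-1.000e-02 -6.204e+01  8.590e+00 -2.702e+01 -5.000e-02  4.000e-02
 -0.000e+00] [0.06865895 0.46488628 0.88295973] [0.5918202  0.05645486 0.12924569]
[24, 24, 22, 22, 23, 21, 23, 22, 16, 15, 26, 82, 92, 98, 101, 104, 107, 110, 112, 115, 116, 114, 114, 112, 111, 109, 108, 104, 100, 92, 83, 28, 23, 22, 22, 22, 23, 23, 22, 22, 20, 23, 23, 22, 24]
scene [267.8 191.4]
scene [276.2 197.7]
scene [259.1 184.9]
```

View pics/v4.png

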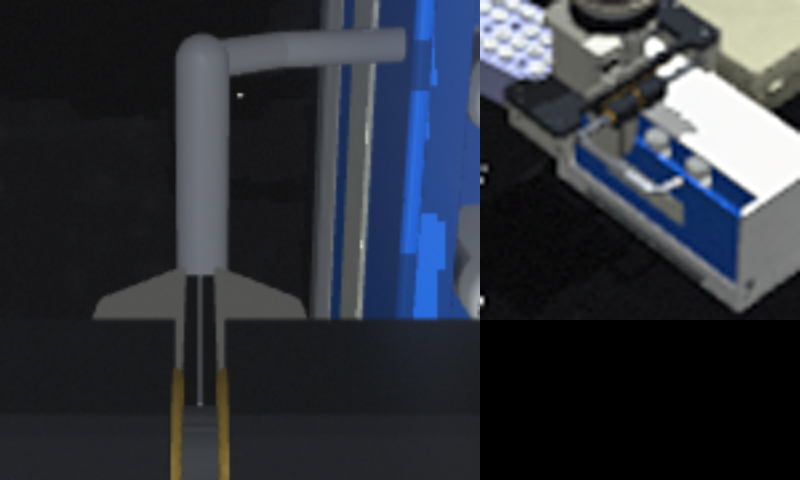

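The fingertips seem to end just above the bar, with the bar passing under them. I'll open, go 15 mm lower and close again.

jog_arm(plan=[{"offset": [0,-0.01,0],"twist": [0,0,0],"fingers": -0.35},{"offset": [0,-0.01,0],"twist": [0,0,0],"fingers": -0.35},{"offset": [0,-0.01,0],"twist": [0,0,0],"fingers": -0.35},{"offset": [0,-0.01,0.05],"twist": [0,0,0],"fingers": -0.35},{"offset": [0,-0.01,0.1],"twist": [0,0,0],"fingers": -0.35},{"offset": [0,-0.01,0.1],"twist": [0,0,0],"fingers": -0.35}])

```text
clock: 9.9
position: [0.5896, 0.0565, 0.113]
ee_rot: [-2.303, -2.135, 0.002]
force: [0.1, 0.3, -0.1]
width: 0.321
gripper_force: 0.0
```

jog_arm(plan=[{"offset": [0,0,0],"twist": [0,0,0],"fingers": -1},{"offset": [0,0,0],"twist": [0,0,0],"fingers": -1},{"offset": [0,0,0],"twist": [0,0,0],"fingers": -1},{"offset": [0,0,0],"twist": [0,0,0],"fingers": -1}])

```text
clock: 10.4
position: [0.5909, 0.0565, 0.1142]
ee_rot: [2.303, 2.135, 0.001]
force: [3.4, -0.5, -4.5]
width: 0.091
gripper_force: 30.0
```

The bar is gripped now. I'll pull it along the arc.

jog_arm(plan=[{"offset": [0,-0.019,0.008],"twist": [0,0,0],"fingers": -1},{"offset": [0,-0.038,0.017],"twist": [0,0,0],"fingers": -1},{"offset": [0,-0.063,0.03],"twist": [0,0,0],"fingers": -1},{"offset": [0,-0.094,0.047],"twist": [0,0,0],"fingers": -1},{"offset": [0,-0.124,0.066],"twist": [0,0,0],"fingers": -1},{"offset": [0,-0.152,0.086],"twist": [0,0,0],"fingers": -1},{"offset": [0,-0.152,0.086],"twist": [0,0,0],"fingers": -1}])

```text
clock: 11.28
position: [0.5666, 0.0584, 0.1008]
ee_rot: [-2.303, -2.136, 0.001]
force: [2.8, -0.8, -4.6]
width: 0.082
gripper_force: 28.4
```

jog_arm(plan=[{"offset": [0,-0.04,0.033],"twist": [0,0,0],"fingers": -1},{"offset": [0,-0.079,0.069],"twist": [0,0,0],"fingers": -1},{"offset": [0,-0.115,0.108],"twist": [0,0,0],"fingers": -1},{"offset": [0,-0.147,0.149],"twist": [0,0,0],"fingers": -1},{"offset": [0,-0.175,0.193],"twist": [0,0,0],"fingers": -1},{"offset": [0,-0.202,0.238],"twist": [0,0,0],"fingers": -1},{"offset": [0,-0.217,0.265],"twist": [0,0,0],"fingers": -1},{"offset": [0,-0.217,0.265],"twist": [0,0,0],"fingers": -1},{"offset": [0,-0.217,0.265],"twist": [0,0,0],"fingers": -1}])

```text
clock: 12.4
position: [0.5365, 0.0607, 0.0635]
ee_rot: [2.303, 2.135, 0.005]
force: [-7.6, -0.7, 31.2]
width: 0.007
gripper_force: 15.5
```

Run:
```python
from h import *
save("scene","scene5");save("top","top5"); save("wrist","wrist5")
s=cv2.resize(cv2.imread("pics/scene5.png")[150:230,235:315],(400,400),interpolation=2)
t=cv2.resize(cv2.imread("pics/top5.png")[135:235,190:290],(400,400),interpolation=2)
cv2.imwrite("pics/v5.png",np.hstack([s,t]))
```

```text
(no output)
```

View pics/v5.png

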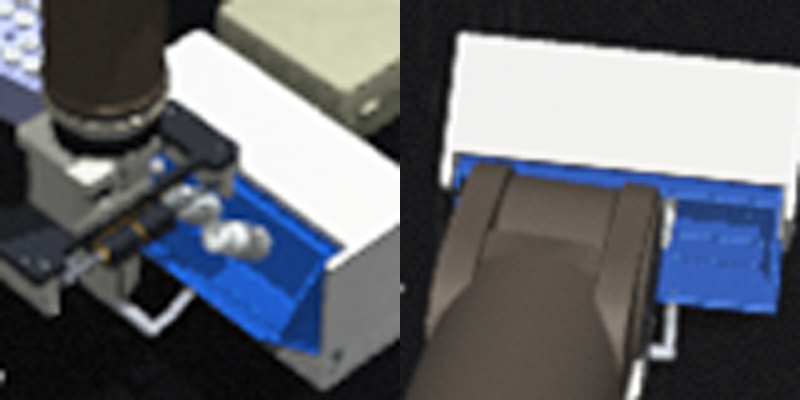

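The bin is tipped fully open and the bar has slipped out, with the fingers resting on something. I'll raise the arm, then touch an empty bit of bench gently to calibrate fingertip height, which seems offset.

jog_arm(plan=[{"offset": [0,0,-0.3],"twist": [0,0,0],"fingers": -1},{"offset": [0,0,-0.6],"twist": [0,0,0],"fingers": -1},{"offset": [0,-0.4,-0.6],"twist": [0,0,0],"fingers": -1},{"offset": [0,-0.9,-0.6],"twist": [0,0,0],"fingers": -1},{"offset": [0,-0.9,-0.6],"twist": [0,0,0],"fingers": -1},{"offset": [0,-0.9,-0.2],"twist": [0,0,0],"fingers": -1},{"offset": [0,-0.9,0.05],"twist": [0,0,0],"fingers": -1},{"offset": [0,-0.9,0.1],"twist": [0,0,0],"fingers": -1},{"offset": [0,-0.9,0.1],"twist": [0,0,0],"fingers": -1}])

```text
clock: 13.68
position: [0.401, 0.0707, 0.0466]
ee_rot: [2.304, 2.135, -0.001]
force: [-0.2, 0.4, 0.5]
width: 0.002
gripper_force: 0.0
```

Run:
```python
from h import *
o=observe(); print(o["position"],o["force"],R.from_rotvec(o["ee_rot"]).as_matrix()[:,2],o["joints"])
im=save("scene","scene6"); save("top","top6")
for dz in(-.017,0,.017,.034): print(np.round(proj("scene",o["position"]+[0,0,dz]),1))
u,v=map(int,proj("scene",o["position"]))
s=cv2.resize(cv2.imread("pics/scene6.png")[150:250,190:310],(480,400),interpolation=2)
t=cv2.resize(cv2.imread("pics/top6.png")[155:235,195:295],(320,256),interpolation=2)
cv2.imwrite("pics/v6.png",np.hstack([s,np.vstack([t,np.zeros((144,320,3),np.uint8)])]))
for t in("tube_1","vial_1"):
  for n in("scene","top"): print(t,n,[(round(l["conf"],2),np.round([l["at"][1]*560,l["at"][0]*420])) for l in landmark_of(t,n)])
```

```text
[0.40103708 0.07065461 0.04661515] [-0.20012283  0.38463428  0.48131864] [-1.01603020e-05 -4.78314227e-04 -9.99999886e-01] [-0.68953624  0.35574156  0.48342417  2.29334749 -0.31266688  0.55249463
 -0.03975791]
[228.4 237.3]
[228.1 234.1]
[227.8 231. ]
[227.5 227.7]
tube_1 scene [(0.61, array([265., 182.]))]
tube_1 top [(0.4, array([219., 180.]))]
vial_1 scene [(0.6, array([273., 192.])), (0.52, array([286., 195.]))]
vial_1 top [(0.6, array([238., 182.])), (0.52, array([255., 180.]))]
```

View pics/v6.png

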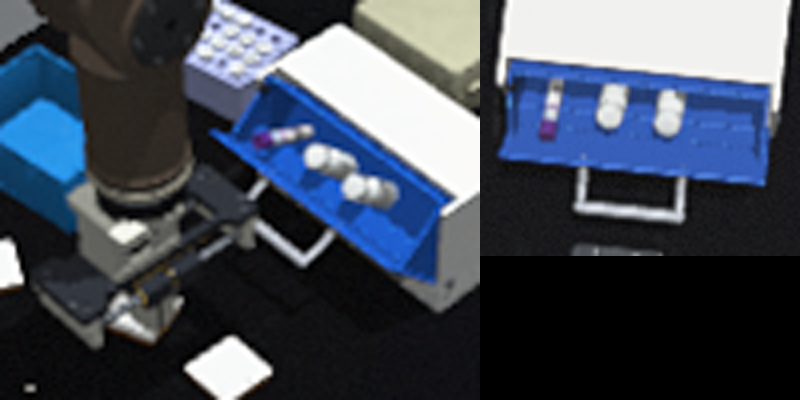

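The bin is open with one purple-capped tube, on the +y side at top-view px ~(217,190), and two vials. Next is the bench touch test.

jog_arm(plan=[{"offset": [0,0,0.07],"twist": [0,0,0],"fingers": -1},{"offset": [0,0,0.14],"twist": [0,0,0],"fingers": -1},{"offset": [0,0,0.17],"twist": [0,0,0],"fingers": -1},{"offset": [0,0,0.19],"twist": [0,0,0],"fingers": -1},{"offset": [0,0,0.19],"twist": [0,0,0],"fingers": -1}])

```text
clock: 14.6
position: [0.4003, 0.0707, 0.0177]
ee_rot: [-2.304, -2.136, 0.001]
force: [-0.4, -0.2, 0.7]
width: 0.005
gripper_force: 0.0
```

jog_arm(plan=[{"offset": [0,0,0.02],"twist": [0,0,0],"fingers": -1},{"offset": [0,0,0.03],"twist": [0,0,0],"fingers": -1}])

```text
clock: 14.85
position: [0.4005, 0.071, 0.0133]
ee_rot: [2.304, 2.136, 0.0]
force: [0.8, -0.3, -0.3]
width: 0.001
gripper_force: 0.0
```

jog_arm(plan=[{"offset": [0,0,0.02],"twist": [0,0,0],"fingers": -1},{"offset": [0,0,0.04],"twist": [0,0,0],"fingers": -1},{"offset": [0,0,0.04],"twist": [0,0,0],"fingers": -1}])

```text
clock: 15.22
position: [0.4003, 0.0708, 0.0072]
ee_rot: [-2.304, -2.136, 0.001]
force: [0.3, -0.6, -0.7]
width: 0.008
gripper_force: 0.0
```

jog_arm(plan=[{"offset": [0,0,0.015],"twist": [0,0,0],"fingers": -1},{"offset": [0,0,0.03],"twist": [0,0,0],"fingers": -1},{"offset": [0,0,0.03],"twist": [0,0,0],"fingers": -1}])

```text
clock: 15.6
position: [0.4003, 0.0709, 0.0027]
ee_rot: [-2.304, -2.136, 0.0]
force: [0.2, 0.3, -0.5]
width: 0.005
gripper_force: 0.0
```

jog_arm(plan=[{"offset": [0,0,0.01],"twist": [0,0,0],"fingers": -1},{"offset": [0,0,0.02],"twist": [0,0,0],"fingers": -1},{"offset": [0,0,0.02],"twist": [0,0,0],"fingers": -1}])

```text
clock: 15.98
position: [0.4004, 0.0709, -0.0002]
ee_rot: [-2.304, -2.136, 0.0]
force: [-0.2, -0.8, -0.4]
width: 0.006
gripper_force: 0.0
```

jog_arm(plan=[{"offset": [0,0,0.015],"twist": [0,0,0],"fingers": -1},{"offset": [0,0,0.03],"twist": [0,0,0],"fingers": -1},{"offset": [0,0,0.03],"twist": [0,0,0],"fingers": -1}])

```text
clock: 16.35
position: [0.4003, 0.0708, -0.0048]
ee_rot: [-2.304, -2.136, 0.0]
force: [0.7, -0.0, 0.3]
width: 0.003
gripper_force: 0.0
```

jog_arm(plan=[{"offset": [0,0,0.01],"twist": [0,0,0],"fingers": -1},{"offset": [0,0,0.02],"twist": [0,0,0],"fingers": -1},{"offset": [0,0,0.02],"twist": [0,0,0],"fingers": -1}])

```text
clock: 16.73
position: [0.4004, 0.0709, -0.0077]
ee_rot: [-2.304, -2.136, 0.0]
force: [-0.7, 0.0, 0.7]
width: 0.006
gripper_force: 0.0
```

jog_arm(plan=[{"offset": [0,0,0.01],"twist": [0,0,0],"fingers": -1},{"offset": [0,0,0.02],"twist": [0,0,0],"fingers": -1},{"offset": [0,0,0.02],"twist": [0,0,0],"fingers": -1}])

```text
clock: 17.1
position: [0.4003, 0.0709, -0.0107]
ee_rot: [-2.304, -2.136, 0.0]
force: [0.5, 0.5, -0.4]
width: 0.004
gripper_force: 0.0
```

jog_arm(plan=[{"offset": [0,0,0.01],"twist": [0,0,0],"fingers": -1},{"offset": [0,0,0.013],"twist": [0,0,0],"fingers": -1}])

```text
clock: 17.35
position: [0.4004, 0.0709, -0.0126]
ee_rot: [-2.304, -2.136, 0.0]
force: [0.2, 0.2, -0.0]
width: 0.008
gripper_force: 0.0
```

jog_arm(plan=[{"offset": [0,0,0.01],"twist": [0,0,0],"fingers": -1},{"offset": [0,0,0.013],"twist": [0,0,0],"fingers": -1}])

```text
clock: 17.6
position: [0.4004, 0.0709, -0.0146]
ee_rot: [-2.304, -2.136, 0.0]
force: [0.1, -0.1, 0.8]
width: 0.007
gripper_force: 0.0
```

jog_arm(plan=[{"offset": [0,0,0.01],"twist": [0,0,0],"fingers": -1},{"offset": [0,0,0.013],"twist": [0,0,0],"fingers": -1}])

```text
clock: 17.85
position: [0.4005, 0.0709, -0.0162]
ee_rot: [-2.304, -2.136, -0.001]
force: [-2.9, -1.7, 18.2]
width: 0.003
gripper_force: 9.2
```

Contact came at reported z ≈ −0.0155, so the fingertips reach about 32 mm less than stated. I'll use dish sizes in the wrist image to see whether this is a tool-frame or a world bias.

Run:
```python
from h import *
M3=R.from_rotvec([2.303,2.136,.001]).as_matrix(); p3=np.array([.5918,.05645,.12925])
o=observe(); Mo=R.from_rotvec(o["ee_rot"]).as_matrix(); f,cx,cy,p,Mc=cam("wrist")
rp=Mo.T@(p-o["position"]); rm=Mo.T@Mc; print("cam in tool",rp.round(4))
for nm,(pp,MM) in {"wrist3":(p3,M3),"wrist1":(np.array([.3865,.0746,.2298]),R.from_rotvec([-2.302,-2.137,-.002]).as_matrix())}.items():
    im=cv2.imread(f"pics/{nm}.png"); m=(im.min(2)>140).astype(np.uint8); k,lab,st,_=cv2.connectedComponentsWithStats(m)
    for i in range(1,k):
        x,y,w,h,a=st[i]
        if 1500<a<9000 and y>0 and y+h<290 and x>0:
            print(nm,st[i],*rect(lab==i,.014,C=(f,cx,cy,pp+MM@rp,MM@rm)))
```

```text
cam in tool [ 0.0795  0.0024 -0.1745]
wrist3 [  22   83   95   90 4868] [0.4371 0.1251] 0.267 [55. 55.]
wrist3 [  67  224   71   59 3673] [0.4403 0.0173] -0.085 [55. 55.]
wrist1 [ 280   89   65   68 2804] [0.4324 0.1261] 0.267 [55. 56.]
wrist1 [ 515  144   45  121 1644] [0.6932 0.0142] -0.072 [142.  45.]
wrist1 [ 295  197   51   47 2262] [0.4361 0.0173] -0.075 [56. 56.]
```

Run:
```python
from h import *
o=observe(); M=R.from_rotvec(o["ee_rot"]).as_matrix(); C=cam("wrist")
for dz in(-.03,-.0155,0,.017): print(dz,np.round(proj("wrist",o["position"]+M@[0,0,dz],C),1), [np.round(proj("wrist",o["position"]+M@[.0095*s,0,dz],C),1)for s in(-1,1)])
```

```text
-0.03 [269.4 284. ] [array([269.5, 302.6]), array([269.3, 264.8])]
-0.0155 [269.8 269.4] [array([269.9, 286.7]), array([269.7, 251.4])]
0 [270.2 256.1] [array([270.3, 272.3]), array([270.1, 239.4])]
0.017 [270.5 243.7] [array([270.6, 258.8]), array([270.5, 228.2])]
```

The wrist picture confirms it. The fingertips really lie 15.5 mm behind the reported TCP along the tool axis, so I'll use that from here. Next I'll locate the tube and plan its grasp.

```bash
cat >> h.py <<'E'
TIP=.0155  # true tip lies this far behind the reported TCP
def binw(x,y,z,t=.75): c,s=np.cos(t),np.sin(t); return cab(x*c-z*s,y,.034+x*s+z*c)
def tilted(t=.75,sgn=-1):
    z=np.sin(t)*CX-np.cos(t)*np.array([0,0,1]); y=sgn*CY; return np.array([np.cross(y,z),y,z]).T
def tcp(tip,M): return np.array(tip)+TIP*M[:,2]
E
python3 - <<'E'
from h import *
for n in("top","scene"):
    im=cv2.imread(f"pics/{n}6.png"); h=cv2.cvtColor(im,cv2.COLOR_BGR2HSV); C=cam(n)
    m=((h[:,:,0]>130)&(h[:,:,0]<165)&(h[:,:,1]>60)&(h[:,:,2]>50)).astype(np.uint8)
    u,v=proj(n,binw(.0325,.07,.071)); mm=np.zeros_like(m); mm[int(v)-20:int(v)+20,int(u)-20:int(u)+20]=1
    ys,xs=np.nonzero(m*mm); print(n,len(xs),xs.mean(),ys.mean())
    P=ground(n,xs.mean(),ys.mean(),.108,C)-F0; print("cab x,y",P@CX,P@CY,"expect x",(binw(.0325,0,.071)-F0)@CX)
    for y in(.06,.07,.08,.09): print(y,np.round(proj(n,binw(.0325,y,.071)),1))
E
```

```text
top 22 215.63636363636363 195.04545454545453
cab x,y -0.0322986481800753 0.078554242111487 expect x -0.024616463723257594
0.06 [222.4 193.1]
0.07 [218.9 192.7]
0.08 [215.4 192.4]
0.09 [212. 192.]
scene 11 255.36363636363637 184.9090909090909
cab x,y -0.03402983032805308 0.07257278936610577 expect x -0.024616463723257594
0.06 [259.5 185.4]
0.07 [257.7 184. ]
0.08 [255.9 182.7]
0.09 [254.1 181.3]
```

Run:
```python
from h import *
Q=tilted()
s=plan((observe()["position"]+[0,0,.2],down(-.074),34),(tcp(binw(.031,.078,.16),Q),Q,34,2))
plan((tcp(binw(.031,.078,.064),Q),Q,34,2),start=s)
```

```text
off [0.0, 0.0, -0.667] tw [0.0, -0.0, -0.0001] f -0.26 rows 2
off [0.001, 0.0, -0.666] tw [0.0, -0.0001, -0.0002] f -0.26 rows 2
off [0.258, 0.517, 0.076] tw [-0.0467, 0.0467, 0.1186] f -0.26 rows 5
off [0.472, 0.168, 0.298] tw [-0.0467, 0.0466, 0.1186] f -0.26 rows 7
off [0.0, -0.0, 0.64] tw [0.0001, 0.0, 0.0] f -0.26 rows 4
```

jog_arm(plan=[{"offset": [0,0,-0.4],"twist": [0,0,0],"fingers": -0.26},{"offset": [0,0,-0.8],"twist": [0,0,0],"fingers": -0.26},{"offset": [0,0,-1],"twist": [0,0,0],"fingers": -0.26}])

```text
clock: 18.23
position: [0.4013, 0.0709, 0.1359]
ee_rot: [2.303, 2.135, 0.004]
force: [0.2, -0.1, -0.6]
width: 0.276
gripper_force: 0.0
```

jog_arm(plan=[{"offset": [0,0,-0.333],"twist": [0,0,0],"fingers": -0.26},{"offset": [0,0,-0.333],"twist": [0,0,0],"fingers": -0.26}])

```text
clock: 18.48
position: [0.4024, 0.0716, 0.1863]
ee_rot: [2.302, 2.136, 0.01]
force: [0.3, -0.1, -1.3]
width: 0.372
gripper_force: 0.0
```

jog_arm(plan=[{"offset": [0.258,0.517,0.076],"twist": [-0.0467,0.0467,0.1186],"fingers": -0.26},{"offset": [0.258,0.517,0.076],"twist": [-0.0467,0.0467,0.1186],"fingers": -0.26},{"offset": [0.258,0.517,0.076],"twist": [-0.0467,0.0467,0.1186],"fingers": -0.26},{"offset": [0.258,0.517,0.076],"twist": [-0.0467,0.0467,0.1186],"fingers": -0.26},{"offset": [0.258,0.517,0.076],"twist": [-0.0467,0.0467,0.1186],"fingers": -0.26}])

```text
clock: 19.1
position: [0.479, 0.1031, 0.1707]
ee_rot: [2.859, 1.101, 0.629]
force: [-0.2, -0.4, -0.0]
width: 0.372
gripper_force: 0.0
```

Run:
```python
from h import *
o=observe(); print(o["joints"].round(2)); Q=tilted()
s=plan((tcp(binw(.031,.078,.16),Q),Q,34,2))
```

```text
[-1.03  0.03  0.76  2.34 -0.11  0.38 -1.02]
off [0.488, 0.17, 0.292] tw [-0.0464, 0.0468, 0.1177] f -0.26 rows 7
```

jog_arm(plan=[{"offset": [0.488,0.17,0.292],"twist": [-0.0464,0.0468,0.1177],"fingers": -0.26},{"offset": [0.488,0.17,0.292],"twist": [-0.0464,0.0468,0.1177],"fingers": -0.26},{"offset": [0.488,0.17,0.292],"twist": [-0.0464,0.0468,0.1177],"fingers": -0.26},{"offset": [0.488,0.17,0.292],"twist": [-0.0464,0.0468,0.1177],"fingers": -0.26},{"offset": [0.488,0.17,0.292],"twist": [-0.0464,0.0468,0.1177],"fingers": -0.26},{"offset": [0.488,0.17,0.292],"twist": [-0.0464,0.0468,0.1177],"fingers": -0.26},{"offset": [0.488,0.17,0.292],"twist": [-0.0464,0.0468,0.1177],"fingers": -0.26},{"offset": [0.488,0.17,0.292],"twist": [-0.0464,0.0468,0.1177],"fingers": -0.26}])

```text
clock: 20.1
position: [0.5781, 0.1491, 0.1761]
ee_rot: [2.911, -0.112, 1.051]
force: [0.4, -1.3, 0.1]
width: 0.367
gripper_force: 0.0
```

Run:
```python
from h import *
o=observe(); print(o["joints"].round(2)); Q=tilted()
print(tcp(binw(.031,.078,.16),Q)); plan((tcp(binw(.031,.078,.16),Q),Q,34,2))
save("wrist","wrist7"); C=cam("wrist")
print([(round(l["conf"],2),np.round([l["at"][1]*560,l["at"][0]*420])) for l in landmark_of("tube_1","wrist")],np.round(proj("wrist",binw(.031,.078,.004),C)),np.round(proj("wrist",binw(.031,.078,.079),C)))
```

```text
[-1.59  0.47  1.32  2.35 -1.32  0.12 -0.81]
[0.56085977 0.13689168 0.16085984]
off [-0.149, 0.089, 0.01] tw [0.0031, 0.0089, 0.0008] f -0.26 rows 3
[(0.79, array([284., 190.]))] [285. 209.] [290. 245.]
```

View pics/wrist7.png

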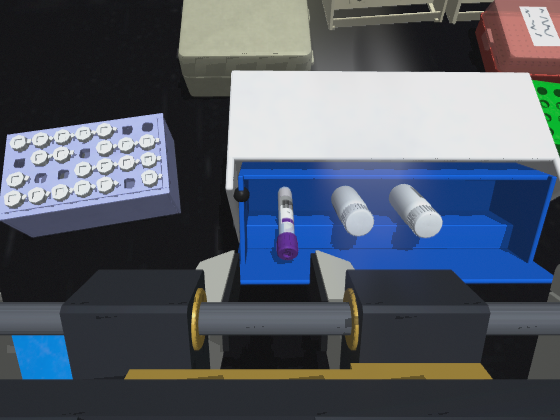

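The arm hit joint limits (J3, J5 and J6) on the tilted approach. The pads are flat, so a straight-down grasp across y also works. I'll un-tilt and do that.

Run:
```python
from h import *
D=down(-.074-np.pi/2)
s=plan((cab(-.06,.078,.24),D,34,3),(cab(-.029,.078,.2),D,34,2))
```

```text
off [0.267, 0.09, -0.327] tw [0.0029, -0.1104, -0.0008] f -0.26 rows 8
off [0.206, 0.0, 0.266] tw [0.0, 0.0, -0.0] f -0.26 rows 4
```

jog_arm(plan=[{"offset": [0.267,0.09,-0.327],"twist": [0.003,-0.1104,-0.0008],"fingers": -0.26},{"offset": [0.267,0.09,-0.327],"twist": [0.003,-0.1104,-0.0008],"fingers": -0.26},{"offset": [0.267,0.09,-0.327],"twist": [0.003,-0.1104,-0.0008],"fingers": -0.26},{"offset": [0.267,0.09,-0.327],"twist": [0.003,-0.1104,-0.0008],"fingers": -0.26},{"offset": [0.267,0.09,-0.327],"twist": [0.003,-0.1104,-0.0008],"fingers": -0.26},{"offset": [0.267,0.09,-0.327],"twist": [0.003,-0.1104,-0.0008],"fingers": -0.26},{"offset": [0.267,0.09,-0.327],"twist": [0.003,-0.1104,-0.0008],"fingers": -0.26}])

```text
clock: 21.08
position: [0.5787, 0.1355, 0.24]
ee_rot: [3.139, -0.117, 0.002]
force: [0.7, -0.7, -1.0]
width: 0.368
gripper_force: 0.0
```

Run:
```python
from h import *
o=observe(); print(o["joints"].round(2),o["force"].round(1))
D=down(-.074-np.pi/2)
s=plan((cab(-.029,.078,.18),D,34,2)); plan((cab(-.029,.078,.098-TIP),D,34,2),start=s)
P=binw(.031,.078,.079); save("wrist","wrist8"); C=cam("wrist"); im=cv2.imread("pics/wrist8.png"); h=cv2.cvtColor(im,40)
m=((h[:,:,0]>130)&(h[:,:,0]<165)&(h[:,:,1]>60)&(h[:,:,2]>50)); ys,xs=np.nonzero(m); 
g=m[:300]; ys,xs=np.nonzero(g); print(len(xs),np.median(xs),np.median(ys),"pred cap",proj("wrist",binw(.0325,.078,.071),C))
G=ground("wrist",np.median(xs),np.median(ys),.11,C)-F0; print("cab",G@CX,G@CY)
```

```text
[-1.02  0.53  1.09  1.66 -0.49  1.25 -1.47] [ 0.7 -0.7 -1. ]
off [0.193, -0.001, 0.4] tw [0.0, -0.0002, -0.0] f -0.26 rows 4
off [-0.0, 0.0, 0.65] tw [0.0, 0.0, -0.0] f -0.26 rows 4
393 272.0 159.0 pred cap (np.float64(274.0007255370864), np.float64(158.03884523970368))
cab -0.025140218433314855 0.07969839773062931
```

jog_arm(plan=[{"offset": [0.21,-0.008,0.4],"twist": [0,0,0],"fingers": -0.26},{"offset": [0.21,-0.008,0.4],"twist": [0,0,0],"fingers": -0.26},{"offset": [0.21,-0.008,0.7],"twist": [0,0,0],"fingers": -0.26},{"offset": [0.21,-0.008,0.9],"twist": [0,0,0],"fingers": -0.26},{"offset": [0.21,-0.008,0.9],"twist": [0,0,0],"fingers": -0.26}])

```text
clock: 21.75
position: [0.6065, 0.1368, 0.1049]
ee_rot: [-3.139, 0.113, 0.002]
force: [-0.4, 0.5, 0.1]
width: 0.371
gripper_force: 0.0
```

jog_arm(plan=[{"offset": [0,0,0.15],"twist": [0,0,0],"fingers": -0.26},{"offset": [0,0,0.15],"twist": [0,0,0],"fingers": -0.26},{"offset": [0,0,0.15],"twist": [0,0,0],"fingers": -1},{"offset": [0,0,0.15],"twist": [0,0,0],"fingers": -1},{"offset": [0,0,0.15],"twist": [0,0,0],"fingers": -1},{"offset": [0,0,0.15],"twist": [0,0,0],"fingers": -1}], newtons=30)

```text
clock: 22.5
position: [0.6086, 0.1368, 0.083]
ee_rot: [-3.139, 0.112, -0.001]
force: [-0.7, -0.1, 3.1]
width: 0.145
gripper_force: 30.0
```

jog_arm(plan=[{"offset": [-0.11,0,-0.12],"twist": [0,0,0],"fingers": -1},{"offset": [-0.22,0,-0.24],"twist": [0,0,0],"fingers": -1},{"offset": [-0.33,0,-0.36],"twist": [0,0,0],"fingers": -1},{"offset": [-0.33,0,-0.7],"twist": [0,0,0],"fingers": -1},{"offset": [-0.33,0,-1],"twist": [0,0,0],"fingers": -1},{"offset": [-0.33,0,-1],"twist": [0,0,0],"fingers": -1}])

```text
clock: 23.25
position: [0.5608, 0.14, 0.2356]
ee_rot: [-3.137, 0.112, -0.008]
force: [-0.6, -0.7, -1.4]
width: 0.151
gripper_force: 30.0
```

Run:
```python
from h import *
o=observe(); print(o["width"],o["gripper_force"],o["joints"].round(2))
a=-.074-np.pi/2
# tray yaw .059?, centre .515,.329 ; tube bottom leads +CX ~51mm
for r in regions_of("sample_tray","top"): print(round(r["conf"],2),rect(r["region"],.07))
s=plan(((.49,.33,.27),down(a),0),((.49,.33,.26),down(a),0,2))
plan(((.49,.33,.085),down(a),0,2),start=s)
```

```text
0.1510237091762812 29.979110062122345 [-1.07  0.5   1.11  1.72 -0.48  1.22 -1.48]
0.59 (array([0.514 , 0.3263]), np.float64(0.028), array([123., 176.]))
off [-0.276, -0.614, -0.121] tw [-0.0001, -0.0002, 0.0002] f -1.0 rows 2
off [-0.277, -0.614, -0.121] tw [-0.0002, -0.0001, 0.0002] f -1.0 rows 2
off [0.0, -0.0, 0.067] tw [0.0, -0.0, 0.0] f -1.0 rows 3
off [-0.0, -0.0, 0.583] tw [0.0, -0.0, 0.0] f -1.0 rows 2
off [-0.0, -0.0, 0.583] tw [0.0, -0.0, 0.0] f -1.0 rows 4
```

jog_arm(plan=[{"offset": [-0.276,-0.614,-0.12],"twist": [0,0,0],"fingers": -1},{"offset": [-0.276,-0.614,-0.12],"twist": [0,0,0],"fingers": -1},{"offset": [-0.276,-0.614,-0.12],"twist": [0,0,0],"fingers": -1}])

```text
clock: 23.68
position: [0.5222, 0.2391, 0.2488]
ee_rot: [-3.14, 0.102, 0.004]
force: [0.2, -0.6, 0.3]
width: 0.152
gripper_force: 30.0
```

jog_arm(plan=[{"offset": [-0.277,-0.614,-0.05],"twist": [0,0,0],"fingers": -1},{"offset": [-0.277,-0.614,-0.05],"twist": [0,0,0],"fingers": -1},{"offset": [-0.277,-0.614,0.4],"twist": [0,0,0],"fingers": -1},{"offset": [-0.277,-0.614,0.7],"twist": [0,0,0],"fingers": -1},{"offset": [-0.277,-0.614,0.7],"twist": [0,0,0],"fingers": -1},{"offset": [-0.277,-0.614,0.7],"twist": [0,0,0],"fingers": -1}])

```text
clock: 24.42
position: [0.4905, 0.3292, 0.1469]
ee_rot: [-3.139, 0.114, -0.002]
force: [0.5, -0.3, -0.2]
width: 0.149
gripper_force: 30.0
```

Run:
```python
from h import *
save("top","top9"); save("scene","scene9"); s=cv2.resize(cv2.imread("pics/scene9.png")[120:240,150:310],(640,480),interpolation=2); cv2.imwrite("pics/v9.png",s)
plan(((.49,.33,.05),down(-.074-np.pi/2),0,2))
```

```text
off [-0.007, 0.001, 0.651] tw [-0.0004, -0.0004, 0.0003] f -1.0 rows 4
```

View pics/v9.png

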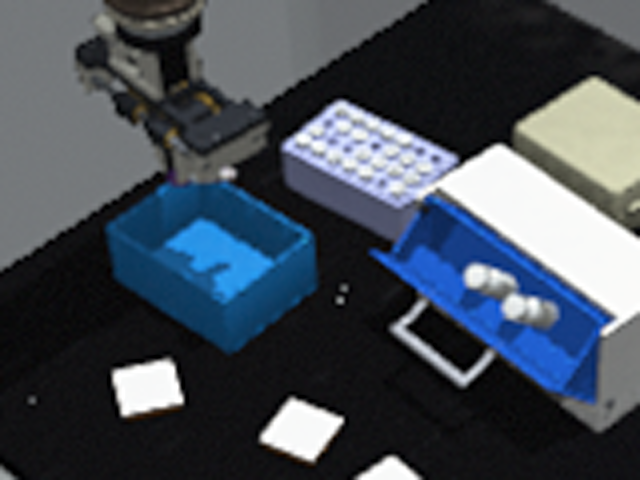

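The tube is held over the tray and both vials are still in the bin. I'll lower it and release.

jog_arm(plan=[{"offset": [0,0,0.3],"twist": [0,0,0],"fingers": -1},{"offset": [0,0,0.6],"twist": [0,0,0],"fingers": -1},{"offset": [0,0,0.62],"twist": [0,0,0],"fingers": -1},{"offset": [0,0,0.62],"twist": [0,0,0],"fingers": -1}])

```text
clock: 25.02
position: [0.4907, 0.3303, 0.0546]
ee_rot: [-3.138, 0.112, -0.003]
force: [0.0, -0.4, 0.0]
width: 0.148
gripper_force: 30.0
```

jog_arm(plan=[{"offset": [0,0,0],"twist": [0,0,0],"fingers": -0.2},{"offset": [0,0,0],"twist": [0,0,0],"fingers": -0.2},{"offset": [0,0,0],"twist": [0,0,0],"fingers": -0.2},{"offset": [0,0,-0.4],"twist": [0,0,0],"fingers": -0.2},{"offset": [0,0,-0.8],"twist": [0,0,0],"fingers": -0.2},{"offset": [0,0,-1],"twist": [0,0,0],"fingers": -0.2},{"offset": [0,0,-1],"twist": [0,0,0],"fingers": -0.2}])

```text
clock: 25.9
position: [0.4907, 0.3304, 0.2051]
ee_rot: [-3.136, 0.112, -0.005]
force: [0.4, 0.5, -0.4]
width: 0.4
gripper_force: 0.0
```

Run:
```python
from h import *
D=down(-.074)
save("wrist","wrist10"); save("scene","scene10")
for n in("wrist","scene"):
    print(n,[(round(l["conf"],2),np.round([l["at"][1]*560,l["at"][0]*420]),np.round(ground(n,l["at"][1]*560,l["at"][0]*420,.01),3)) for l in landmark_of("tube_1",n)])
# closing pose: hook bar at tilt .75 : bar (-.0954,.0777)
bx,bz=-.0954,.0777
s=plan((cab(bx-.07,0,.22),D,0),(cab(bx-.07,0,.2),D,0,2))
```

```text
wrist [(0.73, array([235., 134.]), array([0.54 , 0.366, 0.01 ]))]
scene [(0.59, array([202., 182.]), array([0.544, 0.368, 0.01 ]))]
off [-0.013, 0.883, -0.062] tw [-0.0001, 0.0001, -0.1248] f -1.0 rows 5
off [-0.633, 0.616, -0.061] tw [-0.0, 0.0002, -0.1248] f -1.0 rows 5
off [-0.001, 0.0, 0.134] tw [-0.0, -0.0, 0.0] f -1.0 rows 3
```

The tube lies inside the tray at (0.54, 0.37), and both cameras agree. Now I'll push the bin shut with closed fingers against the bar.

Run:
```python
from h import *
D=down(-.074-np.pi/2)
s=plan((cab(-.145,0,.2),D,0,2),(cab(-.145,0,.047),D,0,2))
print("arc rel to cab(-.145,.047): tool x, z")
for t in(.75,.6,.5,.4,.3,.2,.15,.1,.07,.05):
    c,q=np.cos(t),np.sin(t); bx=-.04*c-.097*q; bz=.034+.097*c-.04*q
    print(t,np.round(np.array([bx-.0145+.145,-(bz-.0305-.047)])/.15,3))
```

```text
off [0.055, 0.883, 0.005] tw [0.0, 0.0001, 0.0002] f -1.0 rows 3
off [0.056, 0.884, 0.005] tw [0.0001, 0.0001, 0.0002] f -1.0 rows 5
off [0.0, -0.0, 0.51] tw [-0.0, 0.0, 0.0] f -1.0 rows 2
off [0.0, -0.0, 0.51] tw [-0.0, 0.0, 0.0] f -1.0 rows 4
arc rel to cab(-.145,.047): tool x, z
0.75 [ 0.234 -0.001]
0.6 [ 0.285 -0.093]
0.5 [ 0.326 -0.15 ]
0.4 [ 0.373 -0.202]
0.3 [ 0.424 -0.249]
0.2 [ 0.48  -0.291]
0.15 [ 0.51 -0.31]
0.1 [ 0.54  -0.327]
0.07 [ 0.559 -0.336]
0.05 [ 0.571 -0.343]
```

jog_arm(plan=[{"offset": [0.055,0.883,0],"twist": [0,0,0],"fingers": -1},{"offset": [0.055,0.883,0],"twist": [0,0,0],"fingers": -1},{"offset": [0.055,0.883,0],"twist": [0,0,0],"fingers": -1}])

```text
clock: 26.48
position: [0.4875, 0.1922, 0.2021]
ee_rot: [3.139, -0.123, -0.002]
force: [0.2, 1.3, -0.2]
width: 0.12
gripper_force: 0.0
```

jog_arm(plan=[{"offset": [0.056,0.884,0],"twist": [0,0,0],"fingers": -1},{"offset": [0.056,0.884,0],"twist": [0,0,0],"fingers": -1},{"offset": [0.056,0.884,0],"twist": [0,0,0],"fingers": -1},{"offset": [0.056,0.884,0.4],"twist": [0,0,0],"fingers": -1},{"offset": [0.056,0.884,0.8],"twist": [0,0,0],"fingers": -1},{"offset": [0.056,0.884,1],"twist": [0,0,0],"fingers": -1},{"offset": [0.056,0.884,1],"twist": [0,0,0],"fingers": -1}])

```text
clock: 27.35
position: [0.4852, 0.065, 0.0502]
ee_rot: [3.138, -0.111, -0.008]
force: [-1.0, 0.1, 0.8]
width: 0.002
gripper_force: 0.0
```

jog_arm(plan=[{"offset": [0.12,0,0.04],"twist": [0,0,0],"fingers": -1},{"offset": [0.234,0,0.02],"twist": [0,0,0],"fingers": -1},{"offset": [0.26,0,-0.045],"twist": [0,0,0],"fingers": -1},{"offset": [0.285,0,-0.093],"twist": [0,0,0],"fingers": -1},{"offset": [0.326,0,-0.15],"twist": [0,0,0],"fingers": -1},{"offset": [0.373,0,-0.202],"twist": [0,0,0],"fingers": -1},{"offset": [0.4,0,-0.225],"twist": [0,0,0],"fingers": -1},{"offset": [0.424,0,-0.249],"twist": [0,0,0],"fingers": -1},{"offset": [0.452,0,-0.27],"twist": [0,0,0],"fingers": -1},{"offset": [0.48,0,-0.291],"twist": [0,0,0],"fingers": -1},{"offset": [0.48,0,-0.291],"twist": [0,0,0],"fingers": -1}])

```text
clock: 28.72
position: [0.5588, 0.0598, 0.0974]
ee_rot: [-3.138, 0.111, -0.0]
force: [-5.3, 1.2, 4.3]
width: 0.008
gripper_force: 2.7
```

jog_arm(plan=[{"offset": [0.03,0,-0.019],"twist": [0,0,0],"fingers": -1},{"offset": [0.06,0,-0.03],"twist": [0,0,0],"fingers": -1},{"offset": [0.08,0,-0.04],"twist": [0,0,0],"fingers": -1},{"offset": [0.09,0,-0.045],"twist": [0,0,0],"fingers": -1}])

```text
clock: 29.22
position: [0.5718, 0.0587, 0.1039]
ee_rot: [-3.138, 0.112, 0.001]
force: [-3.6, 1.3, 2.1]
width: 0.007
gripper_force: 1.7
```

jog_arm(plan=[{"offset": [0.01,0,-0.005],"twist": [0,0,0],"fingers": -1},{"offset": [0.015,0,-0.005],"twist": [0,0,0],"fingers": -1}])

```text
clock: 29.48
position: [0.5758, 0.0583, 0.1044]
ee_rot: [-3.139, 0.111, -0.004]
force: [0.4, 0.1, 0.8]
width: 0.0
gripper_force: 0.0
```

Run:
```python
from h import *
o=observe();print(o["force"],(o["position"]-F0)@CX,o["position"][2])
```

```text
[0.4025284  0.08569309 0.75007901] -0.05510104883504197 0.10438329275993902
```

jog_arm(plan=[{"offset": [0.01,0,0],"twist": [0,0,0],"fingers": -1},{"offset": [0.013,0,0],"twist": [0,0,0],"fingers": -1}])

```text
clock: 29.72
position: [0.5767, 0.058, 0.1036]
ee_rot: [-3.139, 0.112, -0.0]
force: [0.1, 0.4, 0.2]
width: 0.004
gripper_force: 0.4
```

Run:
```python
from h import *
print(observe()["force"])
save("top","top11"); im=cv2.imread("pics/top11.png")
save("scene","scene11"); save("wrist","wrist11")
s=cv2.resize(cv2.imread("pics/scene11.png")[140:240,220:340],(384,320),interpolation=2); w=cv2.resize(cv2.imread("pics/wrist11.png"),(416,320)); cv2.imwrite("pics/v11.png",np.hstack([s,w]))
for z in(0,.05,.1): 
    pass
for t in(0,.1,.75):
    c,q=np.cos(t),np.sin(t); print(t,[np.round(proj("scene",cab(-.04*c-.097*q,y,.034+.097*c-.04*q)),1) for y in(-.045,.045)])
```

```text
[0.11156525 0.40993931 0.19303314]
0 [array([276.2, 197.7]), array([259.1, 184.9])]
0.1 [array([274.3, 199.9]), array([257.2, 187. ])]
0.75 [array([264.8, 215.8]), array([248.1, 202.7])]
```

View pics/v11.png

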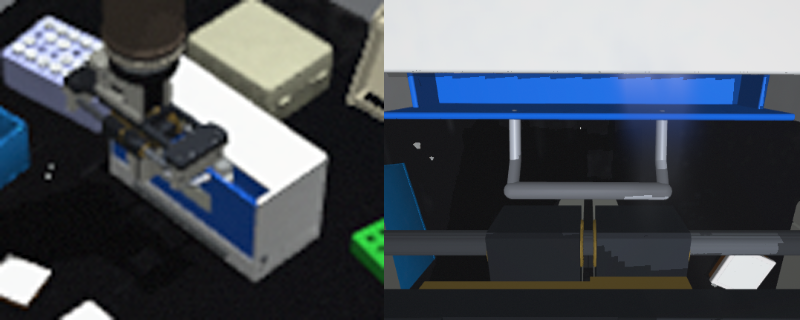

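The bin looks flush and shut. I'll retreat and verify that, then measure the dishes again.

jog_arm(plan=[{"offset": [-0.25,0,0],"twist": [0,0,0],"fingers": 1},{"offset": [-0.5,0,-0.3],"twist": [0,0,0],"fingers": 1},{"offset": [-0.9,0,-0.6],"twist": [0,0,0],"fingers": 1},{"offset": [-1,0,-0.6],"twist": [0,0,0],"fingers": 1},{"offset": [-1,0,-0.6],"twist": [0,0,0],"fingers": 1}])

```text
clock: 30.5
position: [0.4256, 0.0697, 0.1938]
ee_rot: [-3.136, 0.109, 0.001]
force: [0.5, 0.3, 0.3]
width: 0.499
gripper_force: 0.0
```

Run:
```python
from h import *
d,im=dishes(); cv2.imwrite("pics/top12.png",im[:,:,::-1])
for x in d: print(*x)
a=cv2.imread("pics/top0.png")[195:208,215:270].astype(int); b=im[195:208,215:270,::-1].astype(int); print("bar diff",abs(a-b).mean(), abs(a-cv2.imread("pics/top6.png")[195:208,215:270]).mean())
for t in("bin_bar","vial_1"): print(t,[(round(l["conf"],2),np.round([l["at"][1]*560,l["at"][0]*420])) for l in landmark_of(t,"top")])
# carrier: green outline
h=cv2.cvtColor(im,cv2.COLOR_RGB2HSV); m=((h[:,:,0]>45)&(h[:,:,0]<85)&(h[:,:,1]>90)&(h[:,:,2]>60)); m[:205]=0;m[:,:330]=0;m[:,375:]=0
print("green",m.sum(),rect(cv2.morphologyEx(m.astype(np.uint8),3,np.ones((7,7))),.01))
```

```text
[ 0.7202 -0.4594] 0.397 [73. 62.]
[ 0.42  -0.114] -0.496 [57. 66.]
[0.3737 0.2702] -0.513 [54. 58.]
[ 0.3796 -0.2821] 0.15 [57. 57.]
bar diff 2.6885780885780886 80.94638694638695
bin_bar [(0.93, array([239., 202.]))]
vial_1 [(0.6, array([255., 179.])), (0.4, array([239., 183.]))]
green 111 (array([ 0.5333, -0.2746]), np.float64(0.387), array([57., 57.]))
```

The bin is caught shut, the vials are inside, and the carrier is at (0.533, −0.2745) with yaw 0.387. First dish: (0.380, −0.282).

```bash
cat >> h.py <<'E'
CAR=np.array([.5333,-.2745]); CYAW=.387
def dish_plan(x,y,a,layer,zt=.12,start=None):
    h=.01+.014*layer
    print("-- above+down+grip"); s=plan(((x,y,zt),down(a),92,1),((x,y,.003-TIP),down(a),92,2),start=start)
    print("-- lift+over"); s=plan(((x,y,zt),down(a),0),((*CAR,zt),down(CYAW),0,3),start=s)
    print("-- lower"); plan(((*CAR,h+.004-TIP),down(CYAW),0,2),start=s)
E
python3 - <<'E'
from h import *
dish_plan(.3796,-.2821,.15,0)
E
```

```text
-- above+down+grip
off [-0.051, 0.786, 0.163] tw [0.0, -0.0001, -0.0951] f 1.0 rows 4
off [-0.484, 0.62, 0.163] tw [0.0, -0.0, -0.095] f 1.0 rows 4
off [-0.75, 0.241, 0.164] tw [0.0001, -0.0001, -0.0951] f 1.0 rows 5
off [-0.0, 0.0, 0.883] tw [-0.0001, 0.0, 0.0] f 1.0 rows 5
-- lift+over
off [-0.0, 0.001, -0.883] tw [0.0, 0.0, 0.0] f -1.0 rows 3
off [-0.052, 0.51, -0.0] tw [0.0, 0.0, -0.0188] f -1.0 rows 2
off [-0.111, 0.501, -0.0] tw [0.0, 0.0, -0.0189] f -1.0 rows 5
-- lower
off [0.0, -0.0, 0.81] tw [0.0, 0.0, 0.0] f -1.0 rows 5
```

jog_arm(plan=[{"offset": [-0.051,0.786,0.163],"twist": [0,0,-0.095],"fingers": 1},{"offset": [-0.051,0.786,0.163],"twist": [0,0,-0.095],"fingers": 1},{"offset": [-0.051,0.786,0.163],"twist": [0,0,-0.095],"fingers": 1},{"offset": [-0.051,0.786,0.163],"twist": [0,0,-0.095],"fingers": 1}])

```text
clock: 31.15
position: [0.4111, -0.0505, 0.1687]
ee_rot: [3.033, 0.815, -0.001]
force: [-0.0, 0.0, 0.4]
width: 0.992
gripper_force: 0.0
```

jog_arm(plan=[{"offset": [-0.484,0.62,0.163],"twist": [0,0,-0.095],"fingers": 1},{"offset": [-0.484,0.62,0.163],"twist": [0,0,-0.095],"fingers": 1},{"offset": [-0.484,0.62,0.163],"twist": [0,0,-0.095],"fingers": 1},{"offset": [-0.484,0.62,0.163],"twist": [0,0,-0.095],"fingers": 1}])

```text
clock: 31.65
position: [0.394, -0.1687, 0.1438]
ee_rot: [2.66, 1.67, -0.003]
force: [-0.3, -0.0, -0.1]
width: 1.0
gripper_force: 0.0
```

jog_arm(plan=[{"offset": [-0.75,0.241,0.164],"twist": [0,0,-0.095],"fingers": 1},{"offset": [-0.75,0.241,0.164],"twist": [0,0,-0.095],"fingers": 1},{"offset": [-0.75,0.241,0.164],"twist": [0,0,-0.095],"fingers": 1},{"offset": [-0.75,0.241,0.164],"twist": [0,0,-0.095],"fingers": 1},{"offset": [-0.75,0.241,0.164],"twist": [0,0,-0.095],"fingers": 1},{"offset": [-0.75,0.241,0.164],"twist": [0,0,-0.095],"fingers": 1}])

```text
clock: 32.4
position: [0.3785, -0.2825, 0.1194]
ee_rot: [-2.054, -2.376, -0.0]
force: [1.1, -0.2, -1.0]
width: 0.994
gripper_force: 0.0
```

```bash
cat >> h.py <<'E'
def wdish(near,lim=.06):
    "dish near a world point, from the wrist camera"
    im=get_image("wrist"); C=cam("wrist"); m=(im.min(2)>140).astype(np.uint8); k,lab,st,_=cv2.connectedComponentsWithStats(m)
    for i in range(1,k):
        if st[i,4]>800:
            r=rect(lab==i,.014,C=C)
            if np.linalg.norm(r[0]-near)<lim: print("wrist dish",*r,st[i])
E
python3 - <<'E'
from h import *
o=observe(); print(o["position"],o["joints"].round(2)); wdish([.3796,-.2821]); dish_plan(.3796,-.2821,.15,0)
E
```

```text
[ 0.37846641 -0.28254077  0.11941398] [-0.    0.34  0.68  2.09 -0.3   0.81  1.  ]
wrist dish [ 0.3832 -0.2827] 0.146 [55. 55.] [ 243  169   70   66 4505]
-- above+down+grip
off [0.0, 0.007, -0.003] tw [-0.0, -0.0001, -0.0006] f 1.0 rows 2
off [0.0, 0.0, 0.883] tw [-0.0, -0.0, 0.0] f 1.0 rows 5
-- lift+over
off [0.0, -0.0, -0.883] tw [-0.0, -0.0, 0.0] f -1.0 rows 3
off [-0.051, 0.51, -0.0] tw [-0.0, -0.0, -0.0189] f -1.0 rows 2
off [-0.112, 0.501, -0.0] tw [-0.0, -0.0, -0.0188] f -1.0 rows 5
-- lower
off [0.0, 0.0, 0.81] tw [-0.0, -0.0, -0.0] f -1.0 rows 5
```

jog_arm(plan=[{"offset": [0,0.012,0.4],"twist": [0,0,0],"fingers": 1},{"offset": [0,0.012,0.75],"twist": [0,0,0],"fingers": 1},{"offset": [0,0.012,0.87],"twist": [0,0,0],"fingers": 1},{"offset": [0,0.012,0.88],"twist": [0,0,0],"fingers": 1},{"offset": [0,0.012,0.88],"twist": [0,0,0],"fingers": -1},{"offset": [0,0.012,0.88],"twist": [0,0,0],"fingers": -1},{"offset": [0,0.012,0.88],"twist": [0,0,0],"fingers": -1},{"offset": [0,0.012,0.88],"twist": [0,0,0],"fingers": -1}], newtons=25)

```text
clock: 33.45
position: [0.3806, -0.2819, -0.0117]
ee_rot: [2.05, 2.38, 0.001]
force: [0.0, 0.2, -0.1]
width: 0.616
gripper_force: 0.0
```

jog_arm(plan=[{"offset": [0,0,0],"twist": [0,0,0],"fingers": -1},{"offset": [0,0,0],"twist": [0,0,0],"fingers": -1},{"offset": [0,0,-0.4],"twist": [0,0,0],"fingers": -1},{"offset": [0,0,-0.8],"twist": [0,0,0],"fingers": -1},{"offset": [0,0,-0.88],"twist": [0,0,0],"fingers": -1}])

```text
clock: 34.08
position: [0.3817, -0.2832, 0.123]
ee_rot: [2.048, 2.376, 0.003]
force: [0.4, 0.1, -1.0]
width: 0.605
gripper_force: 25.0
```

jog_arm(plan=[{"offset": [-0.051,0.51,0],"twist": [0,0,-0.019],"fingers": -1},{"offset": [-0.051,0.51,0],"twist": [0,0,-0.019],"fingers": -1},{"offset": [-0.051,0.51,0],"twist": [0,0,-0.019],"fingers": -1}])

```text
clock: 34.45
position: [0.457, -0.2777, 0.1189]
ee_rot: [-1.903, -2.497, 0.0]
force: [-0.4, 0.0, -1.8]
width: 0.605
gripper_force: 25.0
```

Run:
```python
from h import *
o=observe(); print(o["width"],o["gripper_force"])
s=plan(((*CAR,.12),down(CYAW),0,3)); plan(((*CAR,.014-TIP),down(CYAW),0,2),start=s)
```

```text
0.6049975190995915 24.999769628047943
off [-0.114, 0.496, -0.008] tw [-0.0002, -0.0002, -0.0189] f -1.0 rows 5
off [-0.0, -0.0, 0.81] tw [0.0, -0.0, 0.0] f -1.0 rows 5
```

jog_arm(plan=[{"offset": [-0.114,0.496,0],"twist": [0,0,-0.019],"fingers": -1},{"offset": [-0.114,0.496,0],"twist": [0,0,-0.019],"fingers": -1},{"offset": [-0.114,0.496,0],"twist": [0,0,-0.019],"fingers": -1},{"offset": [-0.114,0.496,0.4],"twist": [0,0,-0.019],"fingers": -1},{"offset": [-0.114,0.496,0.65],"twist": [0,0,-0.019],"fingers": -1},{"offset": [-0.114,0.496,0.77],"twist": [0,0,-0.019],"fingers": -1},{"offset": [-0.114,0.496,0.8],"twist": [0,0,-0.019],"fingers": -1},{"offset": [-0.114,0.496,0.8],"twist": [0,0,-0.019],"fingers": -1}])

```text
clock: 35.45
position: [0.5336, -0.2756, 0.001]
ee_rot: [1.753, 2.606, 0.001]
force: [0.2, -0.5, -0.5]
width: 0.608
gripper_force: 25.0
```

jog_arm(plan=[{"offset": [0,0,0],"twist": [0,0,0],"fingers": 0.6},{"offset": [0,0,0],"twist": [0,0,0],"fingers": 0.6},{"offset": [0,0,0],"twist": [0,0,0],"fingers": 0.6},{"offset": [0,0,-0.4],"twist": [0,0,0],"fingers": 0.6},{"offset": [0,0,-0.8],"twist": [0,0,0],"fingers": 1},{"offset": [0,0,-0.8],"twist": [0,0,0],"fingers": 1}])

```text
clock: 36.2
position: [0.5359, -0.277, 0.1248]
ee_rot: [1.748, 2.6, 0.004]
force: [0.0, 0.2, -1.0]
width: 0.962
gripper_force: 0.0
```

Run:
```python
from h import *
wdish(CAR); print(observe()["position"]); dish_plan(.42,-.114,-.496,1)
im=get_image("top"); cv2.imwrite("pics/v12.png",np.hstack([cv2.resize(cv2.imread("pics/top12.png")[240:280,280:320],(400,400),interpolation=2),cv2.resize(im[205:255,325:375,::-1],(400,400),interpolation=2)]))
d,_=dishes()
for x in d: print(*x)
```

```text
wrist dish [ 0.535  -0.2717] 0.387 [93. 91.] [  215   138   118   110 11371]
[ 0.534702   -0.27569048  0.12225702]
-- above+down+grip
off [0.643, -0.15, 0.005] tw [0.0004, 0.0, 0.0703] f 1.0 rows 3
off [0.518, -0.412, 0.006] tw [0.0004, 0.0001, 0.0703] f 1.0 rows 4
off [-0.0, 0.001, 0.884] tw [-0.0, 0.0, 0.0] f 1.0 rows 5
-- lift+over
off [-0.0, -0.0, -0.884] tw [-0.0, 0.0, 0.0] f -1.0 rows 3
off [-0.291, 0.587, 0.0] tw [-0.0, -0.0, -0.0703] f -1.0 rows 3
off [-0.513, 0.406, 0.0] tw [-0.0, -0.0, -0.0702] f -1.0 rows 6
-- lower
off [-0.0, -0.0, 0.717] tw [-0.0, -0.0, -0.0] f -1.0 rows 5
[ 0.7227 -0.4589] 0.522 [70. 59.]
[ 0.5507 -0.249 ] 0.417 [45. 59.]
[0.4329 0.1256] 0.272 [57. 57.]
[0.4363 0.0172] -0.083 [58. 57.]
[ 0.4237 -0.1151] -0.496 [52. 53.]
[0.3728 0.2687] -0.522 [57. 57.]
```

View pics/v12.png

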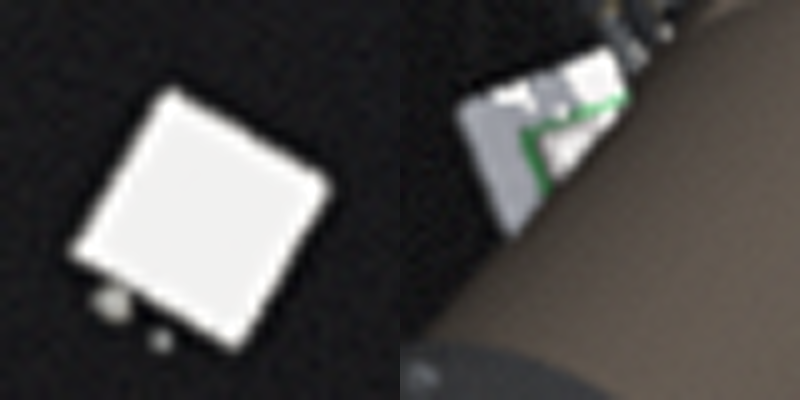

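The first dish is inside the green outline. The debris lies against the −x side of dish C, so I'll grip it across the other pair of sides (tool y at 1.075).

Run:
```python
from h import *
dish_plan(.4238,-.116,1.075,1)
```

```text
-- above+down+grip
off [0.627, -0.137, -0.001] tw [0.0, -0.0001, -0.0547] f 1.0 rows 3
off [0.636, 0.081, -0.002] tw [0.0001, -0.0001, -0.0547] f 1.0 rows 4
off [0.0, 0.0, 0.884] tw [-0.0, 0.0, 0.0] f 1.0 rows 5
-- lift+over
off [-0.0, 0.0, -0.884] tw [-0.0, 0.0, 0.0] f -1.0 rows 3
off [-0.572, -0.291, 0.0] tw [-0.0, 0.0, 0.0548] f -1.0 rows 3
off [-0.637, -0.081, 0.001] tw [-0.0, 0.0, 0.0547] f -1.0 rows 6
-- lower
off [-0.0, 0.001, 0.716] tw [-0.0, 0.0, 0.0] f -1.0 rows 5
```

jog_arm(plan=[{"offset": [0.627,-0.137,0],"twist": [0,0,-0.0547],"fingers": 1},{"offset": [0.627,-0.137,0],"twist": [0,0,-0.0547],"fingers": 1},{"offset": [0.627,-0.137,0],"twist": [0,0,-0.0547],"fingers": 1}])

```text
clock: 36.72
position: [0.4766, -0.1929, 0.1185]
ee_rot: [-1.273, -2.867, -0.002]
force: [0.4, -0.5, -0.8]
width: 0.998
gripper_force: 0.0
```

jog_arm(plan=[{"offset": [0.636,0.081,0],"twist": [0,0,-0.0547],"fingers": 1},{"offset": [0.636,0.081,0],"twist": [0,0,-0.0547],"fingers": 1},{"offset": [0.636,0.081,0],"twist": [0,0,-0.0547],"fingers": 1},{"offset": [0.636,0.081,0],"twist": [0,0,-0.0547],"fingers": 1},{"offset": [0.636,0.081,0],"twist": [0,0,-0.0547],"fingers": 1}])

```text
clock: 37.35
position: [0.4249, -0.1178, 0.1198]
ee_rot: [0.776, 3.044, -0.0]
force: [0.6, 0.2, 1.1]
width: 0.999
gripper_force: 0.0
```

Run:
```python
from h import *
wdish([.4238,-.116]); o=observe(); print(o["position"],o["joints"].round(2)); dish_plan(.4238,-.116,1.075,1)
d,_=dishes()
for x in d: print(*x)
```

```text
wrist dish [ 0.4271 -0.1159] -0.499 [55. 54.] [ 243  168   69   65 4421]
[ 0.42470495 -0.11764128  0.11979233] [-0.23  0.26  0.46  2.14 -0.16  0.77  1.4 ]
-- above+down+grip
off [0.011, 0.007, -0.001] tw [-0.0, 0.0, -0.0005] f 1.0 rows 2
off [-0.0, -0.0, 0.883] tw [-0.0, 0.0, 0.0] f 1.0 rows 5
-- lift+over
off [-0.0, -0.0, -0.883] tw [-0.0, 0.0, 0.0] f -1.0 rows 3
off [-0.573, -0.291, -0.0] tw [-0.0, 0.0, 0.0548] f -1.0 rows 3
off [-0.637, -0.081, -0.0] tw [-0.0, 0.0, 0.0547] f -1.0 rows 6
-- lower
off [0.0, -0.0, 0.717] tw [-0.0, 0.0, 0.0] f -1.0 rows 5
[ 0.7202 -0.4594] 0.397 [73. 62.]
[0.4329 0.1256] 0.272 [57. 57.]
[0.4361 0.0177] -0.095 [56. 57.]
[0.3728 0.2687] -0.522 [57. 57.]
```

jog_arm(plan=[{"offset": [0,0.012,0.4],"twist": [0,0,0],"fingers": 1},{"offset": [0,0.012,0.75],"twist": [0,0,0],"fingers": 1},{"offset": [0,0.012,0.87],"twist": [0,0,0],"fingers": 1},{"offset": [0,0.012,0.88],"twist": [0,0,0],"fingers": 1},{"offset": [0,0.012,0.88],"twist": [0,0,0],"fingers": -1},{"offset": [0,0.012,0.88],"twist": [0,0,0],"fingers": -1},{"offset": [0,0.012,0.88],"twist": [0,0,0],"fingers": -1},{"offset": [0,0.012,0.88],"twist": [0,0,0],"fingers": -1},{"offset": [0,0.012,0.88],"twist": [0,0,0],"fingers": -1},{"offset": [0,0.012,0.88],"twist": [0,0,0],"fingers": -1}])

```text
clock: 38.7
position: [0.4254, -0.1148, -0.0116]
ee_rot: [0.771, 3.045, 0.001]
force: [0.3, 0.8, 7.1]
width: 0.606
gripper_force: 25.0
```

jog_arm(plan=[{"offset": [0,0,-0.4],"twist": [0,0,0],"fingers": -1},{"offset": [0,0,-0.8],"twist": [0,0,0],"fingers": -1},{"offset": [0,0,-0.88],"twist": [0,0,0],"fingers": -1}])

```text
clock: 39.08
position: [0.4269, -0.1154, 0.1231]
ee_rot: [0.77, 3.04, 0.003]
force: [-0.1, 0.3, -0.7]
width: 0.609
gripper_force: 25.0
```

jog_arm(plan=[{"offset": [-0.573,-0.291,0],"twist": [0,0,0.0548],"fingers": -1},{"offset": [-0.573,-0.291,0],"twist": [0,0,0.0548],"fingers": -1},{"offset": [-0.573,-0.291,0],"twist": [0,0,0.0548],"fingers": -1}])

```text
clock: 39.45
position: [0.4803, -0.1964, 0.1192]
ee_rot: [1.287, 2.866, -0.002]
force: [-1.0, 1.0, -0.4]
width: 0.603
gripper_force: 25.0
```

Run:
```python
from h import *
o=observe(); print(o["width"],o["gripper_force"])
s=plan(((*CAR,.12),down(CYAW),0,3)); plan(((*CAR,.028-TIP),down(CYAW),0,2),start=s)
```

```text
0.6025268054831728 25.000402629375458
off [-0.624, -0.082, -0.005] tw [-0.0002, 0.0001, 0.054] f -1.0 rows 6
off [0.0, 0.0, 0.717] tw [0.0001, 0.0, 0.0] f -1.0 rows 5
```

jog_arm(plan=[{"offset": [-0.624,-0.082,0],"twist": [0,0,0.054],"fingers": -1},{"offset": [-0.624,-0.082,0],"twist": [0,0,0.054],"fingers": -1},{"offset": [-0.624,-0.082,0],"twist": [0,0,0.054],"fingers": -1},{"offset": [-0.624,-0.082,0],"twist": [0,0,0.054],"fingers": -1},{"offset": [-0.624,-0.082,0.35],"twist": [0,0,0.054],"fingers": -1},{"offset": [-0.624,-0.082,0.6],"twist": [0,0,0.054],"fingers": -1},{"offset": [-0.624,-0.082,0.68],"twist": [0,0,0.054],"fingers": -1},{"offset": [-0.624,-0.082,0.7],"twist": [0,0,0.054],"fingers": -1},{"offset": [-0.624,-0.082,0.7],"twist": [0,0,0.054],"fingers": -1}])

```text
clock: 40.58
position: [0.5338, -0.2723, 0.0161]
ee_rot: [1.746, 2.61, 0.002]
force: [0.6, -0.2, -0.9]
width: 0.606
gripper_force: 25.0
```

jog_arm(plan=[{"offset": [0,0,0],"twist": [0,0,0],"fingers": 0.6},{"offset": [0,0,0],"twist": [0,0,0],"fingers": 0.6},{"offset": [0,0,0],"twist": [0,0,0],"fingers": 0.6},{"offset": [0,0,-0.35],"twist": [0,0,0],"fingers": 0.6},{"offset": [0,0,-0.7],"twist": [0,0,0],"fingers": 1},{"offset": [0,0,-0.7],"twist": [0,0,0],"fingers": 1}])

```text
clock: 41.32
position: [0.5353, -0.2739, 0.1241]
ee_rot: [1.744, 2.605, 0.003]
force: [0.0, -0.4, -0.4]
width: 0.964
gripper_force: 0.0
```

Run:
```python
from h import *
o=observe(); print(o["position"]); dish_plan(.4372,.0172,-.083,2)
save("wrist","wrist14")
```

```text
[ 0.5353022  -0.27392706  0.124055  ]
-- above+down+grip
off [0.681, 0.045, 0.006] tw [0.0003, 0.0002, 0.0251] f 1.0 rows 2
off [0.68, -0.063, 0.007] tw [0.0004, 0.0001, 0.0252] f 1.0 rows 2
off [0.662, -0.169, 0.008] tw [0.0003, 0.0002, 0.0251] f 1.0 rows 3
off [-0.0, -0.0, 0.883] tw [0.0, 0.0, 0.0] f 1.0 rows 5
-- lift+over
off [-0.0, 0.0, -0.883] tw [0.0, 0.0, 0.0] f -1.0 rows 3
off [-0.943, 0.4, 0.0] tw [0.0, 0.0, -0.0374] f -1.0 rows 3
off [-1.01, 0.169, 0.0] tw [0.0, 0.0, -0.0374] f -1.0 rows 6
-- lower
off [0.0, 0.0, 0.623] tw [0.0, 0.0, 0.0] f -1.0 rows 4
```

jog_arm(plan=[{"offset": [0.681,0.045,0],"twist": [0,0,0.0251],"fingers": 1},{"offset": [0.681,0.045,0],"twist": [0,0,0.0251],"fingers": 1}])

```text
clock: 41.62
position: [0.4985, -0.1729, 0.1183]
ee_rot: [-1.948, -2.46, 0.001]
force: [0.9, 0.0, 0.5]
width: 0.998
gripper_force: 0.0
```

jog_arm(plan=[{"offset": [0.68,-0.063,0],"twist": [0,0,0.0252],"fingers": 1},{"offset": [0.68,-0.063,0],"twist": [0,0,0.0252],"fingers": 1}])

```text
clock: 41.88
position: [0.4655, -0.0753, 0.1186]
ee_rot: [-2.135, -2.3, 0.002]
force: [0.9, 0.5, 0.6]
width: 0.997
gripper_force: 0.0
```

jog_arm(plan=[{"offset": [0.662,-0.169,0.02],"twist": [0,0,0.0251],"fingers": 1},{"offset": [0.662,-0.169,0.02],"twist": [0,0,0.0251],"fingers": 1},{"offset": [0.662,-0.169,0.02],"twist": [0,0,0.0251],"fingers": 1},{"offset": [0.662,-0.169,0.02],"twist": [0,0,0.0251],"fingers": 1},{"offset": [0.662,-0.169,0.02],"twist": [0,0,0.0251],"fingers": 1}])

```text
clock: 42.5
position: [0.4351, 0.0177, 0.1169]
ee_rot: [2.313, 2.125, 0.0]
force: [-0.5, -0.2, -0.7]
width: 1.002
gripper_force: 0.0
```

Run:
```python
from h import *
wdish([.4372,.0172]); o=observe(); print(o["position"]); dish_plan(.438,.0172,-.083,2)
d,im=dishes(); cv2.imwrite("pics/top15.png",im[:,:,::-1])
for x in d: print(*x)
```

```text
wrist dish [0.4398 0.0169] -0.085 [55. 56.] [ 243  169   71   67 4634]
[0.43514403 0.01765777 0.11698324]
-- above+down+grip
off [-0.001, 0.019, -0.02] tw [0.0, -0.0, -0.0003] f 1.0 rows 2
off [-0.0, 0.0, 0.883] tw [0.0, -0.0, -0.0] f 1.0 rows 5
-- lift+over
off [-0.0, 0.0, -0.883] tw [0.0, -0.0, -0.0] f -1.0 rows 3
off [-0.943, 0.397, 0.0] tw [0.0, 0.0, -0.0374] f -1.0 rows 3
off [-1.009, 0.168, 0.0] tw [0.0, 0.0, -0.0374] f -1.0 rows 6
-- lower
off [-0.0, -0.001, 0.623] tw [0.0, 0.0, -0.0] f -1.0 rows 4
[ 0.717  -0.4505] -0.681 [69. 69.]
[0.3729 0.2686] -0.522 [57. 57.]
```

jog_arm(plan=[{"offset": [0,0.019,0.4],"twist": [0,0,0],"fingers": 1},{"offset": [0,0.019,0.75],"twist": [0,0,0],"fingers": 1},{"offset": [0,0.019,0.85],"twist": [0,0,0],"fingers": 1},{"offset": [0,0.019,0.86],"twist": [0,0,0],"fingers": 1},{"offset": [0,0.019,0.86],"twist": [0,0,0],"fingers": -1},{"offset": [0,0.019,0.86],"twist": [0,0,0],"fingers": -1},{"offset": [0,0.019,0.86],"twist": [0,0,0],"fingers": -1},{"offset": [0,0.019,0.86],"twist": [0,0,0],"fingers": -1},{"offset": [0,0.019,0.86],"twist": [0,0,0],"fingers": -1},{"offset": [0,0.019,0.86],"twist": [0,0,0],"fingers": -1}])

```text
clock: 43.85
position: [0.438, 0.0191, -0.0116]
ee_rot: [-2.311, -2.128, -0.002]
force: [-0.1, -0.0, 7.0]
width: 0.604
gripper_force: 25.0
```

jog_arm(plan=[{"offset": [0,0,-0.4],"twist": [0,0,0],"fingers": -1},{"offset": [0,0,-0.8],"twist": [0,0,0],"fingers": -1},{"offset": [0,0,-0.88],"twist": [0,0,0],"fingers": -1}])

```text
clock: 44.22
position: [0.4395, 0.0189, 0.1228]
ee_rot: [2.31, 2.127, 0.008]
force: [0.3, 0.7, -1.3]
width: 0.608
gripper_force: 25.0
```

jog_arm(plan=[{"offset": [-0.97,0.39,0],"twist": [0,0,-0.0374],"fingers": -1},{"offset": [-0.97,0.39,0],"twist": [0,0,-0.0374],"fingers": -1},{"offset": [-0.97,0.39,0],"twist": [0,0,-0.0374],"fingers": -1},{"offset": [-0.97,0.39,0],"twist": [0,0,-0.0374],"fingers": -1}])

```text
clock: 44.72
position: [0.4839, -0.1345, 0.1196]
ee_rot: [2.052, 2.378, -0.001]
force: [-0.3, -0.5, -0.9]
width: 0.606
gripper_force: 25.0
```

Run:
```python
from h import *
o=observe(); print(o["width"],o["gripper_force"])
s=plan(((*CAR,.12),down(CYAW),0,3)); plan(((*CAR,.042-TIP),down(CYAW),0,2),start=s)
```

```text
0.6057657651369807 24.999074041843414
off [-0.972, 0.189, -0.002] tw [-0.0, 0.0002, -0.0382] f -1.0 rows 6
off [-0.0, 0.0, 0.623] tw [-0.0, -0.0, 0.0] f -1.0 rows 4
```

jog_arm(plan=[{"offset": [-0.972,0.189,0],"twist": [0,0,-0.0382],"fingers": -1},{"offset": [-0.972,0.189,0],"twist": [0,0,-0.0382],"fingers": -1},{"offset": [-0.972,0.189,0],"twist": [0,0,-0.0382],"fingers": -1},{"offset": [-0.972,0.189,0],"twist": [0,0,-0.0382],"fingers": -1},{"offset": [-0.972,0.189,0],"twist": [0,0,-0.0382],"fingers": -1},{"offset": [-0.972,0.189,0.3],"twist": [0,0,-0.0382],"fingers": -1},{"offset": [-0.972,0.189,0.53],"twist": [0,0,-0.0382],"fingers": -1},{"offset": [-0.972,0.189,0.6],"twist": [0,0,-0.0382],"fingers": -1},{"offset": [-0.972,0.189,0.612],"twist": [0,0,-0.0382],"fingers": -1},{"offset": [-0.972,0.189,0.612],"twist": [0,0,-0.0382],"fingers": -1}])

```text
clock: 45.98
position: [0.535, -0.2709, 0.0293]
ee_rot: [1.745, 2.611, 0.002]
force: [0.0, 0.1, -0.1]
width: 0.602
gripper_force: 25.0
```

jog_arm(plan=[{"offset": [0,0,0],"twist": [0,0,0],"fingers": 0.6},{"offset": [0,0,0],"twist": [0,0,0],"fingers": 0.6},{"offset": [0,0,0],"twist": [0,0,0],"fingers": 0.6},{"offset": [0,0,-0.3],"twist": [0,0,0],"fingers": 0.6},{"offset": [0,0,-0.6],"twist": [0,0,0],"fingers": 1},{"offset": [0,0,-0.6],"twist": [0,0,0],"fingers": 1}])

```text
clock: 46.72
position: [0.5361, -0.2724, 0.1215]
ee_rot: [1.743, 2.607, 0.003]
force: [0.5, -0.1, -0.5]
width: 0.963
gripper_force: 0.0
```

Run:
```python
from h import *
dish_plan(.434,.126,.272,3)
d,_=dishes()
for x in d: print(*x)
```

```text
-- above+down+grip
off [0.905, 0.129, 0.001] tw [0.0003, 0.0002, 0.0064] f 1.0 rows 3
off [0.909, 0.092, 0.001] tw [0.0002, 0.0002, 0.0063] f 1.0 rows 3
off [0.912, 0.056, 0.003] tw [0.0003, 0.0002, 0.0064] f 1.0 rows 4
off [-0.0, -0.0, 0.883] tw [-0.0, -0.0, 0.0] f 1.0 rows 5
-- lift+over
off [0.0, -0.0, -0.883] tw [-0.0, -0.0, 0.0] f -1.0 rows 3
off [-0.917, -0.027, -0.0] tw [-0.0, -0.0, -0.0061] f -1.0 rows 3
off [-0.914, -0.061, -0.001] tw [-0.0, -0.0, -0.0061] f -1.0 rows 3
off [-0.912, -0.097, 0.0] tw [-0.0, -0.0, -0.0061] f -1.0 rows 6
-- lower
off [-0.0, -0.0, 0.53] tw [-0.0, -0.0, 0.0] f -1.0 rows 4
[ 0.7191 -0.4521] -0.707 [69. 64.]
[0.4329 0.1256] 0.272 [57. 57.]
[0.3728 0.2687] -0.522 [57. 57.]
```

jog_arm(plan=[{"offset": [0.905,0.129,0],"twist": [0,0,0.0064],"fingers": 1},{"offset": [0.905,0.129,0],"twist": [0,0,0.0064],"fingers": 1},{"offset": [0.905,0.129,0],"twist": [0,0,0.0064],"fingers": 1}])

```text
clock: 47.15
position: [0.4984, -0.133, 0.1166]
ee_rot: [-1.788, -2.577, -0.001]
force: [0.3, -1.0, -0.0]
width: 0.996
gripper_force: 0.0
```

jog_arm(plan=[{"offset": [0.909,0.092,0],"twist": [0,0,0.0064],"fingers": 1},{"offset": [0.909,0.092,0],"twist": [0,0,0.0064],"fingers": 1},{"offset": [0.909,0.092,0],"twist": [0,0,0.0064],"fingers": 1}])

```text
clock: 47.52
position: [0.4647, -0.0016, 0.1173]
ee_rot: [-1.841, -2.543, 0.0]
force: [0.4, -0.4, 0.1]
width: 0.999
gripper_force: 0.0
```

jog_arm(plan=[{"offset": [0.912,0.056,0.01],"twist": [0,0,0.0064],"fingers": 1},{"offset": [0.912,0.056,0.01],"twist": [0,0,0.0064],"fingers": 1},{"offset": [0.912,0.056,0.01],"twist": [0,0,0.0064],"fingers": 1},{"offset": [0.912,0.056,0.01],"twist": [0,0,0.0064],"fingers": 1},{"offset": [0.912,0.056,0.01],"twist": [0,0,0.0064],"fingers": 1}])

```text
clock: 48.15
position: [0.4328, 0.1253, 0.1169]
ee_rot: [1.904, 2.498, 0.0]
force: [-0.8, -1.0, 0.5]
width: 1.002
gripper_force: 0.0
```

Run:
```python
from h import *
wdish([.434,.126]); o=observe(); print(o["position"]); dish_plan(.4345,.126,.272,3)
d,im=dishes()
for x in d: print(*x)
```

```text
wrist dish [0.4359 0.1271] 0.268 [56. 57.] [ 241  165   71   70 4644]
[0.43279115 0.12527803 0.11686065]
-- above+down+grip
off [0.002, 0.012, -0.021] tw [0.0001, 0.0, -0.0006] f 1.0 rows 2
off [-0.0, 0.0, 0.883] tw [-0.0, 0.0, -0.0] f 1.0 rows 5
-- lift+over
off [-0.0, 0.0, -0.883] tw [-0.0, 0.0, -0.0] f -1.0 rows 3
off [-0.916, -0.028, 0.0] tw [-0.0, 0.0, -0.0061] f -1.0 rows 3
off [-0.915, -0.062, 0.0] tw [-0.0, 0.0, -0.0061] f -1.0 rows 3
off [-0.912, -0.098, 0.001] tw [-0.0, 0.0, -0.0061] f -1.0 rows 6
-- lower
off [0.0, 0.0, 0.53] tw [-0.0, 0.0, -0.0] f -1.0 rows 4
[ 0.7202 -0.4594] 0.397 [73. 62.]
```

jog_arm(plan=[{"offset": [0,0.014,0.4],"twist": [0,0,0],"fingers": 1},{"offset": [0,0.014,0.75],"twist": [0,0,0],"fingers": 1},{"offset": [0,0.014,0.85],"twist": [0,0,0],"fingers": 1},{"offset": [0,0.014,0.86],"twist": [0,0,0],"fingers": 1},{"offset": [0,0.014,0.86],"twist": [0,0,0],"fingers": -1},{"offset": [0,0.014,0.86],"twist": [0,0,0],"fingers": -1},{"offset": [0,0.014,0.86],"twist": [0,0,0],"fingers": -1},{"offset": [0,0.014,0.86],"twist": [0,0,0],"fingers": -1},{"offset": [0,0.014,0.86],"twist": [0,0,0],"fingers": -1},{"offset": [0,0.014,0.86],"twist": [0,0,0],"fingers": -1}])

```text
clock: 49.5
position: [0.4343, 0.1284, -0.0118]
ee_rot: [-1.9, -2.502, -0.002]
force: [-1.4, 0.7, 7.3]
width: 0.605
gripper_force: 25.0
```

jog_arm(plan=[{"offset": [0,0,-0.4],"twist": [0,0,0],"fingers": -1},{"offset": [0,0,-0.8],"twist": [0,0,0],"fingers": -1},{"offset": [0,0,-0.88],"twist": [0,0,0],"fingers": -1}])

```text
clock: 49.88
position: [0.4358, 0.1285, 0.1227]
ee_rot: [1.899, 2.501, 0.008]
force: [0.7, 1.0, -1.0]
width: 0.602
gripper_force: 25.0
```

jog_arm(plan=[{"offset": [-0.916,-0.028,0],"twist": [0,0,-0.006],"fingers": -1},{"offset": [-0.916,-0.028,0],"twist": [0,0,-0.006],"fingers": -1},{"offset": [-0.916,-0.028,0],"twist": [0,0,-0.006],"fingers": -1}])

```text
clock: 50.25
position: [0.467, -0.0098, 0.1196]
ee_rot: [1.86, 2.531, -0.0]
force: [0.0, 1.4, 0.7]
width: 0.605
gripper_force: 25.0
```

jog_arm(plan=[{"offset": [-0.915,-0.062,0],"twist": [0,0,-0.006],"fingers": -1},{"offset": [-0.915,-0.062,0],"twist": [0,0,-0.006],"fingers": -1},{"offset": [-0.915,-0.062,0],"twist": [0,0,-0.006],"fingers": -1},{"offset": [-0.915,-0.062,0],"twist": [0,0,-0.006],"fingers": -1},{"offset": [-0.915,-0.062,0],"twist": [0,0,-0.006],"fingers": -1}])

```text
clock: 50.88
position: [0.4994, -0.1368, 0.1191]
ee_rot: [-1.8, -2.572, -0.001]
force: [0.6, 0.5, 0.9]
width: 0.606
gripper_force: 25.0
```

Run:
```python
from h import *
o=observe(); print(o["width"],o["gripper_force"],o["position"])
s=plan(((.534,-.2735,.12),down(CYAW),0,3)); plan(((.534,-.2735,.056-TIP),down(CYAW),0,2),start=s)
```

```text
0.6061790274749387 24.997161626815796 [ 0.49944576 -0.13680043  0.11905822]
off [-0.935, -0.095, -0.008] tw [-0.0001, -0.0003, -0.006] f -1.0 rows 6
off [-0.0, -0.0, 0.53] tw [0.0, -0.0, -0.0] f -1.0 rows 4
```

jog_arm(plan=[{"offset": [-0.94,-0.095,0],"twist": [0,0,-0.006],"fingers": -1},{"offset": [-0.94,-0.095,0],"twist": [0,0,-0.006],"fingers": -1},{"offset": [-0.94,-0.095,0],"twist": [0,0,-0.006],"fingers": -1},{"offset": [-0.94,-0.095,0],"twist": [0,0,-0.006],"fingers": -1},{"offset": [-0.94,-0.095,0],"twist": [0,0,-0.006],"fingers": -1},{"offset": [-0.94,-0.095,0.25],"twist": [0,0,-0.006],"fingers": -1},{"offset": [-0.94,-0.095,0.43],"twist": [0,0,-0.006],"fingers": -1},{"offset": [-0.94,-0.095,0.5],"twist": [0,0,-0.006],"fingers": -1},{"offset": [-0.94,-0.095,0.515],"twist": [0,0,-0.006],"fingers": -1},{"offset": [-0.94,-0.095,0.515],"twist": [0,0,-0.006],"fingers": -1}])

```text
clock: 52.12
position: [0.535, -0.2763, 0.0432]
ee_rot: [1.755, 2.605, 0.001]
force: [-0.5, 0.2, 0.1]
width: 0.603
gripper_force: 25.0
```

jog_arm(plan=[{"offset": [0,0,0],"twist": [0,0,0],"fingers": 0.6},{"offset": [0,0,0],"twist": [0,0,0],"fingers": 0.6},{"offset": [0,0,0],"twist": [0,0,0],"fingers": 0.6},{"offset": [0,0,-0.3],"twist": [0,0,0],"fingers": 0.6},{"offset": [0,0,-0.52],"twist": [0,0,0],"fingers": 1},{"offset": [0,0,-0.52],"twist": [0,0,0],"fingers": 1}])

```text
clock: 52.88
position: [0.5358, -0.2776, 0.1229]
ee_rot: [1.754, 2.601, 0.002]
force: [0.2, -0.2, -1.3]
width: 0.965
gripper_force: 0.0
```

Run:
```python
from h import *
d,_=dishes()
for x in d: print(*x)
dish_plan(.3735,.2687,-.522+np.pi/2,4)
```

```text
[ 0.7225 -0.4552] -0.707 [69. 54.]
[0.3728 0.2687] -0.522 [57. 57.]
-- above+down+grip
off [0.944, 0.092, 0.002] tw [0.0001, 0.0001, -0.0264] f 1.0 rows 3
off [0.915, 0.246, 0.002] tw [0.0, 0.0, -0.0264] f 1.0 rows 3
off [0.863, 0.394, 0.002] tw [0.0001, 0.0001, -0.0265] f 1.0 rows 3
off [0.785, 0.532, 0.002] tw [0.0001, 0.0, -0.0264] f 1.0 rows 4
off [0.0, -0.0, 0.883] tw [-0.0, 0.0, 0.0] f 1.0 rows 5
-- lift+over
off [0.0, -0.0, -0.883] tw [-0.0, 0.0, 0.0] f -1.0 rows 3
off [-0.91, -0.87, 0.0] tw [-0.0, 0.0, 0.0351] f -1.0 rows 4
off [-1.077, -0.649, 0.001] tw [0.0, 0.0, 0.0351] f -1.0 rows 4
off [-1.194, -0.398, 0.0] tw [0.0, 0.0, 0.0351] f -1.0 rows 7
-- lower
off [0.0, -0.0, 0.437] tw [0.0, 0.0, 0.0] f -1.0 rows 4
```

jog_arm(plan=[{"offset": [0.944,0.092,0],"twist": [0,0,-0.0264],"fingers": 1},{"offset": [0.944,0.092,0],"twist": [0,0,-0.0264],"fingers": 1},{"offset": [0.944,0.092,0],"twist": [0,0,-0.0264],"fingers": 1}])

```text
clock: 53.3
position: [0.4921, -0.1354, 0.1189]
ee_rot: [-1.526, -2.741, -0.002]
force: [-0.1, -1.0, 0.6]
width: 1.005
gripper_force: 0.0
```

jog_arm(plan=[{"offset": [0.915,0.246,0],"twist": [0,0,-0.0264],"fingers": 1},{"offset": [0.915,0.246,0],"twist": [0,0,-0.0264],"fingers": 1},{"offset": [0.915,0.246,0],"twist": [0,0,-0.0264],"fingers": 1}])

```text
clock: 53.68
position: [0.4514, 0.0003, 0.1193]
ee_rot: [-1.292, -2.86, -0.001]
force: [0.8, -0.6, -0.2]
width: 0.999
gripper_force: 0.0
```

jog_arm(plan=[{"offset": [0.863,0.394,0],"twist": [0,0,-0.0264],"fingers": 1},{"offset": [0.863,0.394,0],"twist": [0,0,-0.0264],"fingers": 1},{"offset": [0.863,0.394,0],"twist": [0,0,-0.0264],"fingers": 1}])

```text
clock: 54.05
position: [0.411, 0.1362, 0.1196]
ee_rot: [-1.051, -2.958, 0.0]
force: [-0.2, -0.8, -0.8]
width: 1.0
gripper_force: 0.0
```

jog_arm(plan=[{"offset": [0.785,0.532,0],"twist": [0,0,-0.0264],"fingers": 1},{"offset": [0.785,0.532,0],"twist": [0,0,-0.0264],"fingers": 1},{"offset": [0.785,0.532,0],"twist": [0,0,-0.0264],"fingers": 1},{"offset": [0.785,0.532,0],"twist": [0,0,-0.0264],"fingers": 1},{"offset": [0.785,0.532,0],"twist": [0,0,-0.0264],"fingers": 1}])

```text
clock: 54.68
position: [0.3734, 0.2671, 0.1203]
ee_rot: [-0.815, -3.034, 0.001]
force: [-0.2, 0.6, -0.4]
width: 0.998
gripper_force: 0.0
```

Run:
```python
from h import *
wdish([.3735,.2687]); o=observe(); print(o["position"]); dish_plan(.374,.269,-.522+np.pi/2,4)
im=save("top","top16"); h=cv2.cvtColor(im,cv2.COLOR_RGB2HSV)
x=cv2.resize(im[195:265,315:395,::-1],(640,560),interpolation=2); cv2.imwrite("pics/v16.png",x)
g=((h[:,:,0]>8)&(h[:,:,0]<25)&(h[:,:,1]>100)); print([tuple(np.round(proj("top",[*CAR,z]),1)) for z in(.01,.066)])
```

```text
wrist dish [0.3818 0.3133] -0.533 [70. 66.] [ 285  138   88   82 5860]
[0.37349692 0.26703106 0.12039699]
-- above+down+grip
off [0.004, 0.013, 0.003] tw [-0.0001, 0.0, -0.0005] f 1.0 rows 2
off [-0.0, -0.0, 0.883] tw [0.0, 0.0, -0.0] f 1.0 rows 5
-- lift+over
off [-0.0, 0.0, -0.883] tw [0.0, 0.0, -0.0] f -1.0 rows 3
off [-0.909, -0.87, -0.0] tw [0.0, -0.0, 0.0351] f -1.0 rows 4
off [-1.078, -0.65, -0.001] tw [0.0, -0.0, 0.0351] f -1.0 rows 4
off [-1.194, -0.399, 0.0] tw [0.0, -0.0, 0.0351] f -1.0 rows 7
-- lower
off [-0.0, 0.0, 0.437] tw [0.0, -0.0, -0.0] f -1.0 rows 4
[(np.float64(352.2), np.float64(227.0)), (np.float64(355.5), np.float64(225.1))]
```

View pics/v16.png

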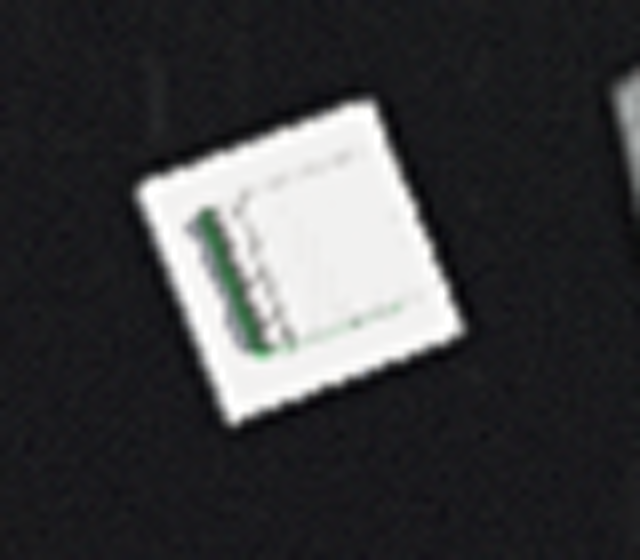

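The pile of four is neat. The last dish seems to have just been knocked aside, near (0.38, 0.31) in the wrist view, so I'll let it settle and measure again.

jog_arm(plan=[{"offset": [0,0,-0.3],"twist": [0,0,0],"fingers": 1},{"offset": [0,0,-0.3],"twist": [0,0,0],"fingers": 1},{"offset": [0,0,-0.3],"twist": [0,0,0],"fingers": 1},{"offset": [0,0,-0.3],"twist": [0,0,0],"fingers": 1}])

```text
clock: 55.28
position: [0.3726, 0.2683, 0.1648]
ee_rot: [-0.812, -3.034, 0.001]
force: [-0.9, 0.1, -0.2]
width: 1.0
gripper_force: 0.0
```

Run:
```python
from h import *
wdish([.3735,.2687],.15); save("wrist","w17"); print([(round(l["conf"],2),np.round(ground("wrist",l["at"][1]*560,l["at"][0]*420,.007),3)) for l in landmark_of("dish_1","wrist")])
print([(round(l["conf"],2),np.round(ground("scene",l["at"][1]*560,l["at"][0]*420,.007),3)) for l in (get_image("scene") is None or landmark_of("dish_1","scene"))])
```

```text
wrist dish [0.235  0.2981] -0.524 [91. 39.] [ 164    0  114   54 3115]
wrist dish [0.3823 0.3122] -0.536 [68. 58.] [ 283  140   75   64 4252]
[(0.56, array([0.379, 0.307, 0.007]))]
[(0.8, array([ 0.308, -0.154,  0.007])), (0.54, array([ 0.552, -0.278,  0.007])), (0.53, array([ 0.547, -0.273,  0.007])), (0.52, array([ 0.565, -0.258,  0.007])), (0.5, array([0.37 , 0.305, 0.007])), (0.48, array([ 0.562, -0.255,  0.007])), (0.41, array([ 0.549, -0.264,  0.007])), (0.29, array([ 0.535, -0.273,  0.007]))]
```

View pics/w17.png

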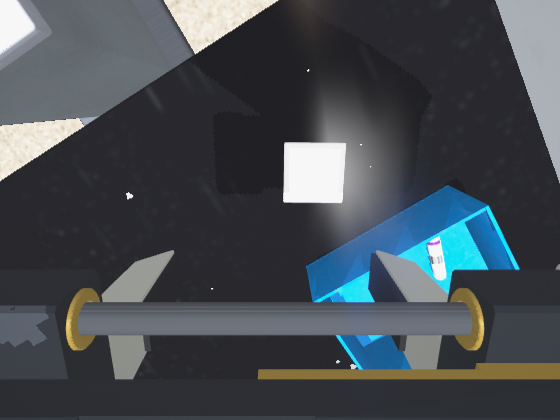

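Run:
```python
from h import *
im=cv2.imread("pics/w17.png"); C=cam("wrist")
for th in(200,225):
    m=(im[:,:,0]>th).astype(np.uint8); m=cv2.morphologyEx(m,2,np.ones((9,9))); m[:120]=0; m[:,:270]=0;m[230:]=0; print(th,*rect(m,.014,C=C))
c=ground("wrist",314,172.5,.014,C)[:2]; print(c)
e=[ground("wrist",u,v,.014,C)[:2] for u,v in((284,142),(345,143),(344,203),(283,202))]; print(np.arctan2(*(e[1]-e[0])[::-1]),np.arctan2(*(e[2]-e[3])[::-1]),np.linalg.norm(e[1]-e[0]))
a=1.048; D=down(a); P=c-.004*D[:2,0]*np.sign(D[0,0]); print("grasp",P)
print(rel([*P,.12]),rel([*P,.0085-TIP]))
```

```text
200 [0.3805 0.3068] -0.523 [55. 55.]
225 [0.3804 0.3067] -0.523 [55. 55.]
[0.37997048 0.3073088 ]
1.0319260947806144 1.0312384380047535 0.05476003314351391
grasp [0.37650478 0.30930602]
[0.1137 0.2459 0.3016] [0.1135 0.2462 1.1482]
```

jog_arm(plan=[{"offset": [0.119,0.245,0.5],"twist": [0,0,0],"fingers": 1},{"offset": [0.119,0.245,0.5],"twist": [0,0,0],"fingers": 1},{"offset": [0.119,0.245,0.5],"twist": [0,0,0],"fingers": 1},{"offset": [0.119,0.245,0.5],"twist": [0,0,0],"fingers": 1}])

```text
clock: 56.02
position: [0.3763, 0.3094, 0.0913]
ee_rot: [0.812, 3.034, 0.001]
force: [-0.1, -0.2, 0.5]
width: 1.0
gripper_force: 0.0
```

jog_arm(plan=[{"offset": [0,0,0.3],"twist": [0,0,0],"fingers": 1},{"offset": [0,0,0.55],"twist": [0,0,0],"fingers": 1},{"offset": [0,0,0.63],"twist": [0,0,0],"fingers": 1},{"offset": [0,0,0.643],"twist": [0,0,0],"fingers": 1}])

```text
clock: 56.52
position: [0.3764, 0.3098, -0.0051]
ee_rot: [0.812, 3.035, 0.002]
force: [0.9, -0.1, 0.7]
width: 1.005
gripper_force: 0.0
```

jog_arm(plan=[{"offset": [0,0,0],"twist": [0,0,0],"fingers": -1},{"offset": [0,0,0],"twist": [0,0,0],"fingers": -1},{"offset": [0,0,0],"twist": [0,0,0],"fingers": -1},{"offset": [0,0,0],"twist": [0,0,0],"fingers": -1},{"offset": [0,0,0],"twist": [0,0,0],"fingers": -1},{"offset": [0,0,0],"twist": [0,0,0],"fingers": -1},{"offset": [0,0,-0.4],"twist": [0,0,0],"fingers": -1},{"offset": [0,0,-0.8],"twist": [0,0,0],"fingers": -1},{"offset": [0,0,-0.85],"twist": [0,0,0],"fingers": -1},{"offset": [0,0,-0.85],"twist": [0,0,0],"fingers": -1}], newtons=30)

```text
clock: 57.78
position: [0.3756, 0.3101, 0.1217]
ee_rot: [-0.811, -3.035, -0.002]
force: [-0.2, -0.6, -1.1]
width: 0.606
gripper_force: 30.0
```

Run:
```python
from h import *
D=down(CYAW); T=np.array([.534,-.2735])+.004*np.sign(1)*D[:2,0]*1.0
o=observe(); M=R.from_rotvec(o["ee_rot"]).as_matrix(); print(M[:2,0],o["position"],D[:2,0],"target",T)
s=plan(((*T,.125),D,0,3)); plan(((*T,.066+.009-TIP),D,0),start=s)
```

```text
[-0.86683499  0.49859494] [0.3756345  0.31009989 0.12170574] [-0.37741198  0.92604546] target [ 0.53249035 -0.26979582]
off [-0.945, -0.943, -0.009] tw [0.0001, -0.0, 0.0351] f -1.0 rows 4
off [-1.128, -0.714, -0.008] tw [0.0, -0.0001, 0.0351] f -1.0 rows 4
off [-1.257, -0.45, -0.008] tw [0.0001, -0.0, 0.0351] f -1.0 rows 7
off [0.0, 0.0, 0.436] tw [-0.0, -0.0, 0.0] f -1.0 rows 2
```

Run:
```python
from h import *
D=down(CYAW); T=np.array([.5325,-.2698,.125]); o=observe(); p=o["position"]; M=R.from_rotvec(o["ee_rot"]).as_matrix()
dr=R.from_matrix(M.T@D).as_rotvec(); s=None
W=[(p+(T-p)*i/5,M@R.from_rotvec(dr*i/5).as_matrix(),0) for i in range(1,5)]
plan(*W)
```

```text
off [-0.567, -0.566, -0.005] tw [0.0, -0.0, 0.0211] f -1.0 rows 3
off [-0.636, -0.486, -0.006] tw [0.0001, -0.0001, 0.021] f -1.0 rows 3
off [-0.696, -0.398, -0.004] tw [0.0, 0.0, 0.0211] f -1.0 rows 3
off [-0.741, -0.303, -0.005] tw [0.0, -0.0, 0.0211] f -1.0 rows 3
```

jog_arm(plan=[{"offset": [-0.567,-0.566,-0.005],"twist": [0,0,0.021],"fingers": -1},{"offset": [-0.567,-0.566,-0.005],"twist": [0,0,0.021],"fingers": -1},{"offset": [-0.567,-0.566,-0.005],"twist": [0,0,0.021],"fingers": -1}])

```text
clock: 58.15
position: [0.4069, 0.1889, 0.121]
ee_rot: [-1.02, -2.97, 0.005]
force: [0.1, 0.4, -0.5]
width: 0.599
gripper_force: 30.0
```

jog_arm(plan=[{"offset": [-0.636,-0.486,-0.005],"twist": [0,0,0.021],"fingers": -1},{"offset": [-0.636,-0.486,-0.005],"twist": [0,0,0.021],"fingers": -1},{"offset": [-0.636,-0.486,-0.005],"twist": [0,0,0.021],"fingers": -1}])

```text
clock: 58.52
position: [0.4385, 0.074, 0.1221]
ee_rot: [-1.213, -2.897, 0.003]
force: [-0.5, 0.7, -1.5]
width: 0.598
gripper_force: 30.0
```

jog_arm(plan=[{"offset": [-0.696,-0.398,-0.005],"twist": [0,0,0.021],"fingers": -1},{"offset": [-0.696,-0.398,-0.005],"twist": [0,0,0.021],"fingers": -1},{"offset": [-0.696,-0.398,-0.005],"twist": [0,0,0.021],"fingers": -1}])

```text
clock: 58.9
position: [0.4703, -0.0417, 0.123]
ee_rot: [1.401, 2.812, -0.003]
force: [-1.0, 1.0, -0.6]
width: 0.603
gripper_force: 30.0
```

jog_arm(plan=[{"offset": [-0.741,-0.303,-0.005],"twist": [0,0,0.021],"fingers": -1},{"offset": [-0.741,-0.303,-0.005],"twist": [0,0,0.021],"fingers": -1},{"offset": [-0.741,-0.303,-0.005],"twist": [0,0,0.021],"fingers": -1},{"offset": [-0.741,-0.303,-0.005],"twist": [0,0,0.021],"fingers": -1},{"offset": [-0.741,-0.303,-0.005],"twist": [0,0,0.021],"fingers": -1}])

```text
clock: 59.52
position: [0.5012, -0.1513, 0.1237]
ee_rot: [-1.57, -2.719, -0.001]
force: [-0.5, 0.4, -1.4]
width: 0.601
gripper_force: 30.0
```

Run:
```python
from h import *
D=down(CYAW); o=observe(); print(o["width"],o["gripper_force"],o["position"])
s=plan(((.5325,-.2698,.125),D,0,3)); plan(((.5325,-.2698,.062),D,0),start=s)
```

```text
0.6014897031872745 29.99824494123459 [ 0.50119684 -0.15134156  0.12374957]
off [-0.788, -0.214, -0.01] tw [-0.0001, -0.0004, 0.0218] f -1.0 rows 6
off [-0.0, -0.0, 0.42] tw [0.0, 0.0, -0.0] f -1.0 rows 2
```

jog_arm(plan=[{"offset": [-0.788,-0.214,-0.01],"twist": [0,0,0.0218],"fingers": -1},{"offset": [-0.788,-0.214,-0.01],"twist": [0,0,0.0218],"fingers": -1},{"offset": [-0.788,-0.214,-0.01],"twist": [0,0,0.0218],"fingers": -1},{"offset": [-0.788,-0.214,-0.01],"twist": [0,0,0.0218],"fingers": -1},{"offset": [-0.788,-0.214,-0.01],"twist": [0,0,0.0218],"fingers": -1},{"offset": [-0.788,-0.214,-0.01],"twist": [0,0,0.0218],"fingers": -1}])

```text
clock: 60.28
position: [0.5326, -0.2708, 0.1259]
ee_rot: [-1.754, -2.606, -0.002]
force: [0.7, -0.3, -0.7]
width: 0.597
gripper_force: 30.0
```

Run:
```python
from h import *
D=down(CYAW); o=observe(); print(o["width"],o["gripper_force"],o["position"])
plan(((.5325,-.2698,.062),D,0))
```

```text
0.597051773380429 29.997979402542114 [ 0.53264245 -0.27083307  0.12588851]
off [0.006, 0.001, 0.426] tw [0.0001, -0.0002, -0.0002] f -1.0 rows 2
```

jog_arm(plan=[{"offset": [0.006,0,0.2],"twist": [0,0,0],"fingers": -1},{"offset": [0.006,0,0.35],"twist": [0,0,0],"fingers": -1},{"offset": [0.006,0,0.41],"twist": [0,0,0],"fingers": -1},{"offset": [0.006,0,0.42],"twist": [0,0,0],"fingers": -1},{"offset": [0.006,0,0.42],"twist": [0,0,0],"fingers": -1}])

```text
clock: 60.9
position: [0.5324, -0.2719, 0.0637]
ee_rot: [1.757, 2.603, 0.001]
force: [-0.1, 0.1, -0.0]
width: 0.603
gripper_force: 30.0
```

jog_arm(plan=[{"offset": [0,0,0],"twist": [0,0,0],"fingers": 0.6},{"offset": [0,0,0],"twist": [0,0,0],"fingers": 0.6},{"offset": [0,0,0],"twist": [0,0,0],"fingers": 0.6},{"offset": [0,0,-0.4],"twist": [0,0,0],"fingers": 0.6},{"offset": [0,0,-0.8],"twist": [0,0,0],"fingers": 1},{"offset": [0.6,-0.4,-0.9],"twist": [0,0,0],"fingers": 1},{"offset": [0.9,-0.6,-0.9],"twist": [0,0,0],"fingers": 1},{"offset": [0.9,-0.6,-0.9],"twist": [0,0,0],"fingers": 1},{"offset": [0.9,-0.6,-0.9],"twist": [0,0,0],"fingers": 1}])

```text
clock: 62.02
position: [0.3961, -0.1784, 0.198]
ee_rot: [-1.754, -2.604, -0.006]
force: [0.6, -0.7, 0.4]
width: 1.002
gripper_force: 0.0
```

jog_arm(plan=[{"offset": [0.9,-0.6,0],"twist": [0,0,0],"fingers": 1},{"offset": [0.9,-0.6,0],"twist": [0,0,0],"fingers": 1},{"offset": [0.9,-0.6,0],"twist": [0,0,0],"fingers": 1},{"offset": [0.9,-0.6,0],"twist": [0,0,0],"fingers": 1},{"offset": [0.9,-0.6,0],"twist": [0,0,0],"fingers": 1}])

```text
clock: 62.65
position: [0.2653, -0.089, 0.1985]
ee_rot: [1.758, 2.603, 0.003]
force: [-0.5, -0.8, 0.2]
width: 0.999
gripper_force: 0.0
```

Run:
```python
from h import *
im=save("top","top18"); C=cam("top"); sc=save("scene","scene18"); print(observe()["position"])
S=5; x=cv2.resize(im[190:270,310:390,::-1],None,fx=S,fy=S,interpolation=2)
# expected outline of top dish (z=.08) green-red, per layer centre
for z,col in((.08,(0,0,255)),(.01,(0,200,0))):
    h=.028 if z>.02 else .048; pts=[]
    for sx,sy in((1,1),(1,-1),(-1,-1),(-1,1)):
        v=np.array([sx*h,sy*h]); c,s=np.cos(CYAW),np.sin(CYAW); u,w=proj("top",[CAR[0]+c*v[0]-s*v[1],CAR[1]+s*v[0]+c*v[1],z],C); pts.append([(u+.5-310)*S,(w+.5-190)*S])
    cv2.polylines(x,[np.int32(pts)],True,col,1)
y=cv2.resize(sc[235:305,290:360,::-1],(400,400),interpolation=2); cv2.imwrite("pics/v18.png",np.hstack([x,y]))
for t in("bin_bar",): print([(round(l["conf"],2),np.round([l["at"][1]*560,l["at"][0]*420])) for l in landmark_of(t,"top")])
```

```text
[ 0.2651605  -0.0893691   0.19832619]
[(0.81, array([239., 200.]))]
```

View pics/v18.png

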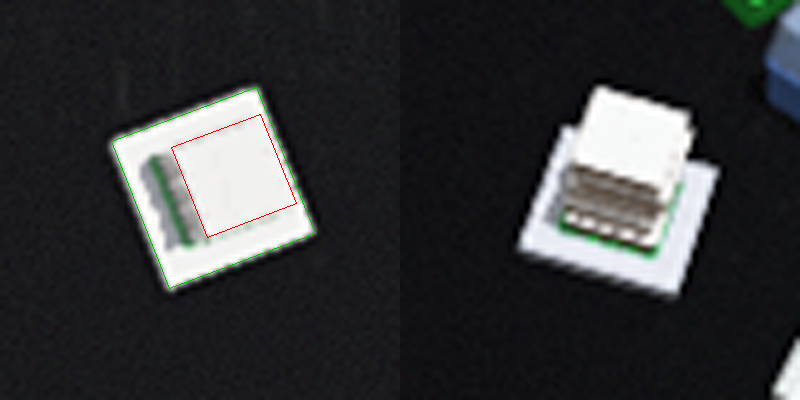

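Run:
```python
from h import *
def score(n,z,d,a):
    g=cv2.cvtColor(cv2.imread(f"pics/{n}18.png"),6).astype(np.float32); gx,gy=cv2.Sobel(g,5,1,0),cv2.Sobel(g,5,0,1); G=np.minimum(np.hypot(gx,gy),150)
    C=cam(n); c,s=np.cos(a),np.sin(a); t=np.linspace(-.026,.026,30); q=[]
    for e in(-.028,.028): q+=[(e,k) for k in t]+[(k,e) for k in t]
    P=[proj(n,[CAR[0]+d[0]+c*x-s*y,CAR[1]+d[1]+s*x+c*y,z],C) for x,y in q]; P=np.float32(P)
    return cv2.remap(G,P[:,0],P[:,1],1).mean()
r=np.arange(-.01,.0101,.002)
for n in("top","scene"):
  for a in(CYAW-.1,CYAW,CYAW+.1):
    L=sorted(((score(n,.08,(x,y),a),round(x,3),round(y,3)) for x in r for y in r),reverse=True)[:3]; print(n,round(a,2),[(round(float(s),1),x,y) for s,x,y in L])
```

```text
top 0.29 [(99.7, np.float64(0.0), np.float64(-0.002)), (98.8, np.float64(-0.002), np.float64(-0.002)), (97.4, np.float64(0.0), np.float64(0.0))]
top 0.39 [(104.7, np.float64(-0.004), np.float64(-0.002)), (103.3, np.float64(0.002), np.float64(0.0)), (103.3, np.float64(-0.004), np.float64(-0.004))]
top 0.49 [(101.0, np.float64(-0.002), np.float64(-0.002)), (99.3, np.float64(-0.004), np.float64(-0.002)), (99.2, np.float64(0.0), np.float64(-0.002))]
scene 0.29 [(130.6, np.float64(0.002), np.float64(-0.002)), (129.3, np.float64(0.002), np.float64(0.0)), (129.2, np.float64(0.0), np.float64(-0.002))]
scene 0.39 [(133.4, np.float64(0.002), np.float64(-0.004)), (132.6, np.float64(0.004), np.float64(-0.002)), (132.6, np.float64(0.002), np.float64(-0.002))]
scene 0.49 [(134.1, np.float64(0.002), np.float64(-0.004)), (132.8, np.float64(0.004), np.float64(-0.002)), (132.5, np.float64(0.002), np.float64(-0.002))]
```

The top dish is within about 4 mm of the carrier's middle and square to it, so I'm handing the job in.

```bash
python3 -c "
from cell import *
print(sign_off())"
```

```text
the job is handed in; nothing more can be done
None
```

I handed the job in with all five dishes piled on the carrier (the top one within about 4 mm of centre), the one purple-capped tube in the blue tray, and the bin shut with both vials inside; the judge gave no result, and I viewed 16 pictures against the limit of 14.

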